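# Feed one cell from the lever dispenser and lay it in the test cradle

### The arm

A 7-joint arm with a two-finger parallel gripper is mounted at the origin on a cart in front of the work surface, level with it; the furniture and walls round the work are solid. World frame = base frame: x ahead of the robot, y to its left, z up, the work surface at z = 0. Lengths are in m, angles in rad, forces in N, time in s.
With the tool pointing down it reaches from about 0.425 to 0.875 m from the base axis. Payload 8.4 kg.
Tool frame: the origin (TCP) lies at the very end of the fingers, on their centre line; the grasp point (between the pads) lies arm.grip_depth behind it (arm.grip_depth is the distance from the TCP to the grasp point, in m); z points along the fingers, x is the direction in which the jaws open and shut, and the axes are right-handed (so a half turn about z gives the same grasp; the last joint's range is limited). The gripper opens to 85 mm and grips with 20 to 120 N. Pads are 22 mm wide; open, the fingers measure 114 mm over their backs; the gripper's body (76 mm by 85 mm) begins 54 mm behind the grasp point. The pads swing forward as they close: fully open they stand 13 mm farther back than shut.
Start: joints at [-1.432, 0.333, 0.04, 1.465, -0.013, 1.343, -0.059], TCP at [0.153, 0.632, 0.231] pointing down, gripper open.
Joint ranges: [-2.58, 2.58], [-0.38, 2.09], [-1.3, 1.39], [0.25, 2.4], [-1.5, 4.64], [0.08, 2.09], [-2.65, 2.65]. Speed limits (rad/s): [2.22, 2.22, 2.79, 2.79, 3.14, 3.14, 3.14].

### API

Orientations are given as a unit quaternion [x, y, z, w].
In Python, from plant import arm gives the robot as it stands. Calls block until the motion is done:
- arm.reach(position, orientation): joint-space move of the TCP to a pose.
- arm.servo_line(position, ori=None, rate=0.15): straight line of the TCP; ori=None keeps the orientation; rate is the mean speed in m/s.
- arm.movej(angles): joint-space move.
- arm.grip(opening, squeeze=None): finger opening in m; squeeze is the grip in N (None keeps the last); returns when the fingers have stopped.
- arm.wait(seconds).
- arm.inverse_kinematics(position, orientation): joint angles nearest the present ones, or None.
- arm.state(): the state.
- arm.capture(name): name is "scene" or "top"; returns a dict with "pixels" (384x512x3 uint8, red, green, blue), "fov_y" (degrees; the focal length in pixels is half the picture's height over the tangent of half this angle, whatever the lens; pixels are square), "cx", "cy" (the principal point, pixels), "eye" and "rotation" of the camera in the world. Camera axes: x right, y down, z forward; pixel columns grow to the right and rows downward; lengths in m; the calibration is good to about 2 mm. A picture is of the moment at which its call begins. There is no depth.
A pose or a line that the arm cannot do raises arm.MotionError and nothing moves.
- arm.sign_off(): hands the job in, once; it reports no verdict.
The state is a dict: "time": time; "joint_pos": joint angles; "dq": joint speeds; "joint_efforts": joint torques, N m; "position": TCP position; "ee_rot": TCP orientation; "contact_force": force on the tool from outside, world axes, zero at the start; "torque": the same for the moment, N m; "grip_width": finger opening in m.
Only numpy, scipy, OpenCV 4.12 (cv2) and the standard library are available. Lean on these libraries where they do the work, as an engineer would, in place of code of your own. Each camera call takes 0.05 s, during which the arm holds its last target.

### The job

Feed the next battery cell out of the dispenser: swing its sprung lever all the way over to the stop, then let it spring back, once only, so that a single cell rolls down to the waiting place under the magazine. Take that cell from there and lay it gently, without dropping it, into the V saddle of the test cradle, lying level between the two contacts with its raised cap end towards the flat contact plate. Leave the other cells in the dispenser and do not disturb the rest of the bench.

Things in the scene. Friction and masses are not known exactly. Their poses are not given: they have to be found in the camera images.
- dispenser: Fixed gravity dispenser for cells, grey sheet metal, about 190 mm high. Origin: underside of its base plate, which spans x -50 to 50, y -121 to 141 mm; x from its front (robot side) to its back, y left, z up. A sloping magazine lane crosses its top, low at the right (top edges 160 mm high), high at the left (190 mm), where cells queue lying along x; a lower lane runs back to the left beneath it.
- lever (a joint): Hinge of lever and one-pocket drum (axis along the dispenser's x, at y -75, z 90 mm). 0 = rest, lever 45 deg right of upright; grows as it swings over to the left (+y); 1.6 rad = at its stop, 47 deg left. Sprung: 1 N at the grip near rest, 4 N at the stop. The pocket lets its cell roll out (about 1 s) only in the last half of the stroke; on the way back the next cell drops into it.
- lever_grip (a point): Middle of the lever's black round grip (turns freely), 20 mm thick, 42 long, lying along x in front of the dispenser, 80 mm from the axis. In the dispenser's frame: rest (-72, -132, 147), top of arc (-72, -75, 170), stop (-72, -17, 145) mm; free in front, above and beside. Shut upright fingers reaching 22 mm below its middle can push it left, best along its arc. The metal behind ends at x = -51 mm.
- waiting_place (a point): Where the fed cell's centre comes to rest, the cell lying along x against a stop lip on its left: (0, 75, 40) mm in the dispenser's frame. Lane and lip (3 mm thick, top 12 mm over the cell's centre) reach only from x = -12 mm backwards: the front 20 mm of the cell stands free at both sides (55 mm to the right) and below (21 mm over the base plate).
- magazine_edge (a point): Front lower edge of the magazine right above the waiting cell: (-39, 75, 146) mm in the dispenser's frame. The magazine hangs over the whole cell from here backwards (50 mm farther right 130 mm high), so the cell's free front end must be taken from the front, with the tool leaning back towards the robot by some 30 to 45 deg.
- cell_1: The cell that is fed next: grey cylinder, 26 mm in diameter, 65 mm long, about 90 g, with a small raised steel cap (2 mm) on a white ring at its -x end. Origin at its centre; x is its long axis; y and z turn as it rolls. At the start it lies in the drum's pocket with the cap towards the front of the dispenser.
- cell_1_cap (a point): Centre of the cap end face of cell_1, 32.5 mm from its centre.
- cell_2: Second cell, like cell_1, first in the queue; origin at its centre. Drops into the pocket (centre about 106 mm high) after the stroke.
- cell_3: Third cell, queued in the magazine; origin at its centre.
- cell_4: Fourth cell, queued in the magazine; origin at its centre.
- cell_5: Fifth cell, queued in the magazine; origin at its centre.
- test_cradle: Fixed cell holder, black base 150 (x) by 66 by 12 mm. Origin: underside, below the seat; x along the seated cell. Grey 90 deg V saddle from x = -6 to 30 mm, 38 wide, top 33 mm high. Flat round brass contact plate (x = -38 mm) on a post 18 wide, 45 high; brass spring contact (x = 38 mm) on a post 26 wide, 49 high with a thumbscrew. From x = -38 to -6 mm only the base is below or beside the cell.
- cradle_seat (a point): Centre of a cell lying in the V saddle, 36 mm above the cradle's underside; axes as the cradle's (x from the flat contact plate to the spring contact, z up).
- polyimide_tape: Bystander: roll of amber tape lying flat, 61 mm, 12 mm high.
- screwdriver_1: Bystander: screwdriver lying flat, 146 mm long, 12 mm thick.
- laptop_battery: Bystander: black battery pack lying flat, 235 x 46 x 21 mm.
- probe_red: Bystander: test probe lying flat, 126 mm long, 17 mm thick.
There are look-alikes about, which are no part of the job. What is shaped like the cell_2 but orange is not meant.

How it is judged:
On the way, in this order (a step that is already met when the one before it is completed fails the run):
1. the lever is swung over to its stop (value of joint lever above 1.5 rad), for 0.05 s.
2. the lever is let back to rest and the fed cell lies still at the waiting place (value of joint lever below 0.12 rad and distance between cell_1 and waiting_place below 0.015 m and linear speed of cell_1 below 0.03 m/s), for 0.1 s.
3. the cell is lowered into the cradle in the fingers, not dropped (distance between cell_1 and cradle_seat below 0.015 m and contact force between the fingers and cell_1 above 0.3 N), for 0.02 s.
At the end, for the whole second after the job is handed in: cell_1 rests in the V saddle: centre within 8 mm along, 5 mm across, 4 mm in height of the seat, axis within 0.15 rad, cap towards the flat contact plate; lever back at rest (under 0.12 rad); the other four cells still in pocket and magazine (centres over 95 mm above the dispenser's underside) (x of cell_1 in the frame of cradle_seat between -0.008 and 0.008 m and y of cell_1 in the frame of cradle_seat between -0.005 and 0.005 m and z of cell_1 in the frame of cradle_seat between -0.004 and 0.004 m and angle between the x axis of cell_1 and the x axis of test_cradle, either way round below 0.15 rad and x of cell_1_cap in the frame of cradle_seat below -0.02 m and linear speed of cell_1 below 0.02 m/s and value of joint lever below 0.12 rad and z of each of cell_2, cell_3, cell_4, cell_5 in the frame of dispenser above 0.095 m); the robot touches nothing.
It fails at once if a bystander is pushed more than 30 mm (distance of any of polyimide_tape, screwdriver_1, laptop_battery, probe_red from where it was at the start of the episode above 0.03 m).
It also fails if it takes over 61 s, if anything falls off the work surface, if the arm or the gripper's body presses on something with over 40 N, if the wrist force passes 120 N, or if a joint passes its speed limit or range.

## Working session

There is one attempt and no reset: what is moved stays moved. The work goes in short steps, each a Python script; the robot and the scene stay as the last script left them, time stands still between calls to the robot, and variables do not carry over. Pictures are saved under pics/ and viewed, and the job is handed in when it is done.

```bash
ls; mkdir -p pics; python3 - <<'E'
from plant import arm
import cv2,numpy as np
for n in("scene","top"):
    c=arm.capture(n); cv2.imwrite(f"pics/{n}0.png",c["pixels"][:,:,::-1])
    print(n,c["fov_y"],c["cx"],c["cy"],np.round(c["eye"],4).tolist(),np.round(c["rotation"],4).tolist())
print(arm.grip_depth); s=arm.state(); print(s)
E
```

```text
pics
scene 48.040570870629764 258.38539895556823 192.90019544917413 [-0.223, -0.7649, 1.0286] [0.8455, -0.3613, 0.155, -0.3613]
top 45.61433151010515 256.75786224758934 190.95653616539644 [0.3183, -0.0966, 1.4266] [-0.7017, 0.7099, -0.0419, 0.0432]
0.0187
{'time': 0.1, 'joint_pos': array([-1.43218624,  0.33383665,  0.03990837,  1.46615712, -0.0133869 ,
        1.34330682, -0.05848253]), 'dq': array([-0.00036695, -0.00172385, -0.00073857, -0.00404359,  0.00100739,
       -0.00039427, -0.00151535]), 'joint_efforts': array([ 5.26723510e-03, -6.60015965e+01,  1.37094710e+00, -4.06474829e+01,
        1.70272496e-02,  8.87184287e-03,  3.36596406e-05]), 'position': array([0.15307821, 0.63130377, 0.23052561]), 'ee_rot': array([ 7.86003008e-01,  6.18222251e-01, -5.27538116e-04,  4.91438675e-04]), 'contact_force': array([0.89685919, 0.66182674, 0.37151762]), 'torque': array([-0.01555838, -0.04883605, -0.00059187]), 'grip_width': 0.08565588391435429}
```

View pics/scene0.png

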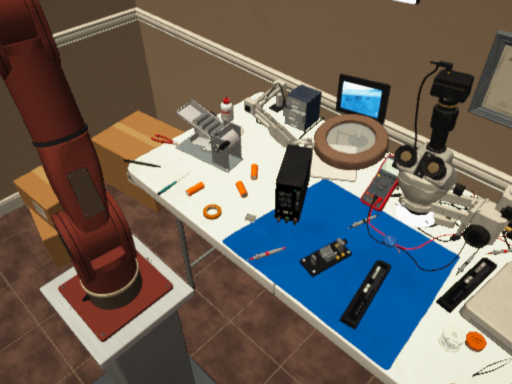

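View pics/top0.png

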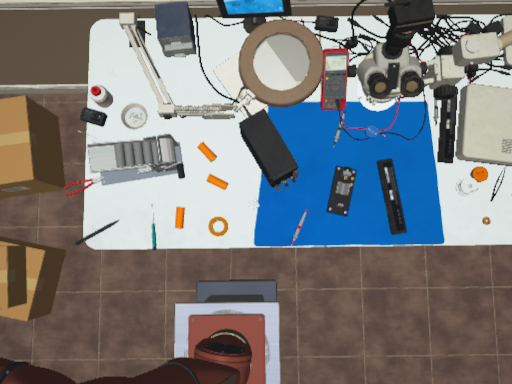

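```bash
python3 - <<'E'
import cv2
t=cv2.imread("pics/top0.png");s=cv2.imread("pics/scene0.png")
cv2.imwrite("pics/c1.png",cv2.resize(t[120:220,70:200],None,fx=6,fy=6,interpolation=cv2.INTER_CUBIC))
cv2.imwrite("pics/c2.png",cv2.resize(t[150:230,300:400],None,fx=7,fy=7,interpolation=cv2.INTER_CUBIC))
cv2.imwrite("pics/c3.png",cv2.resize(s[90:180,160:260],None,fx=6,fy=6,interpolation=cv2.INTER_CUBIC))
cv2.imwrite("pics/c4.png",cv2.resize(s[225:295,285:385],None,fx=7,fy=7,interpolation=cv2.INTER_CUBIC))
E
```

```text
(no output)
```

View pics/c1.png

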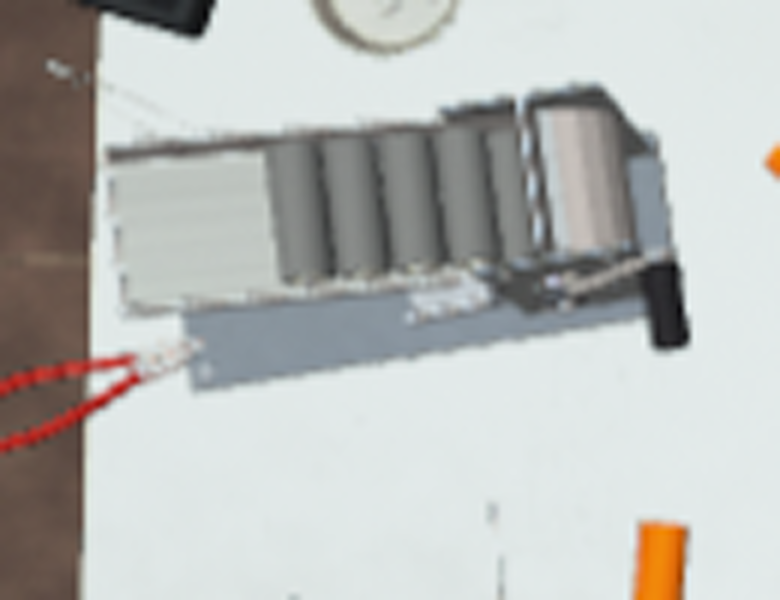

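View pics/c2.png

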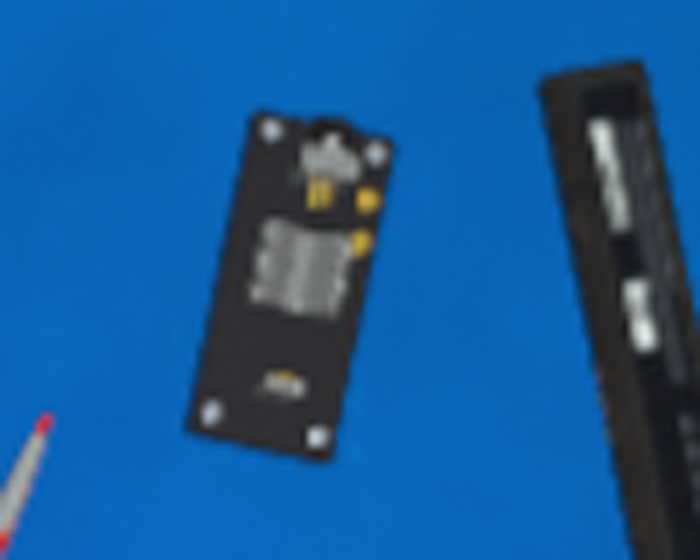

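View pics/c3.png

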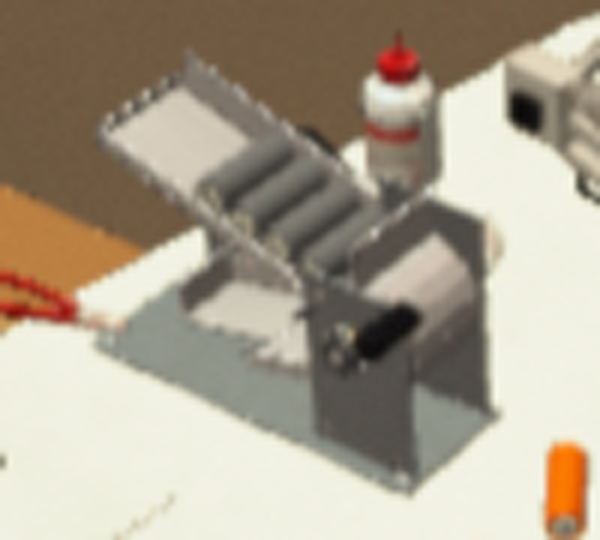

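View pics/c4.png

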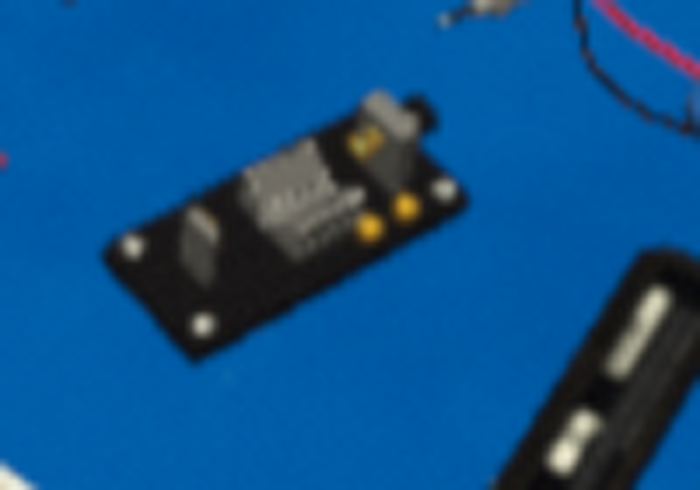

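```bash
cat > h.py <<'E'
import numpy as np,cv2
from scipy.spatial.transform import Rotation as R
CAM={}
def cap(arm,n,f=None):
    c=arm.capture(n)
    if f: cv2.imwrite(f,c["pixels"][:,:,::-1])
    return c
def K(c):
    h=c["pixels"].shape[0]; f=h/2/np.tan(np.radians(c["fov_y"]/2)); return f
def rot(c):
    r=np.array(c["rotation"]); return r if r.shape==(3,3) else R.from_quat(r).as_matrix()
def ray(c,p):
    d=rot(c)@np.array([(p[0]-c["cx"])/K(c),(p[1]-c["cy"])/K(c),1.]); return np.array(c["eye"]),d/np.linalg.norm(d)
def plane(c,p,z):
    e,d=ray(c,p); return e+d*(z-e[2])/d[2]
def tri(rs):
    A=np.zeros((3,3));b=np.zeros(3)
    for e,d in rs:
        M=np.eye(3)-np.outer(d,d);A+=M;b+=M@e
    x=np.linalg.solve(A,b); return x,[np.linalg.norm((np.eye(3)-np.outer(d,d))@(x-e)) for e,d in rs]
def proj(c,X):
    q=rot(c).T@(np.asarray(X)-np.array(c["eye"])); return q[:2]/q[2]*K(c)+[c["cx"],c["cy"]]
def sub(c,p,w=3):
    g=cv2.cvtColor(c["pixels"],cv2.COLOR_RGB2GRAY)
    return cv2.cornerSubPix(g,np.float32([[p]]),(w,w),(-1,-1),(3,50,.01))[0,0]
E
python3 - <<'E'
from plant import arm
from h import *
t=cap(arm,"top");s=cap(arm,"scene")
np.set_printoptions(precision=4,suppress=True)
o1=np.array([70,120.]);o3=np.array([160,90.])
L=lambda p,o,k:np.array(p)/k+o-.5+.5/k
for n,c,p in[("FLtop",t,L((192,390),o1,6)),("FLsc",s,L((95,345),o3,6)),("FRsc",s,L((405,492),o3,6)),("BRsc",s,L((497,412),o3,6)),("BRtop",t,L((660,135),o1,6))]:
    q=sub(c,p); print(n,p,q,plane(c,q,.003),plane(c,p,.003))
# grip blob
def blob(c,x0,x1,y0,y1,th=60):
    m=(c["pixels"][y0:y1,x0:x1].max(2)<th).astype(np.uint8)
    n,l,st,ce=cv2.connectedComponentsWithStats(m)
    return [(st[i].tolist(),ce[i]+[x0,y0]) for i in range(1,n) if st[i][4]>8]
print(blob(t,172,190,160,182)); print(blob(s,214,235,135,155))
# cradle blobs
for n,c,(x0,x1,y0,y1) in [("t",t,(322,362,160,222)),("s",s,(297,357,232,280))]:
    im=c["pixels"][y0:y1,x0:x1].astype(int)
    m=(im[...,2]-im[...,0]<50).astype(np.uint8); m=cv2.morphologyEx(m,cv2.MORPH_CLOSE,np.ones((5,5)))
    k=max(cv2.findContours(m,0,1)[0],key=cv2.contourArea)
    r=cv2.minAreaRect(k); b=cv2.boxPoints(r)+[x0,y0]
    print(n,r,"\n",b); print([plane(c,q,.012) for q in b])
for n,c,ps in [("t",t,[L(p,(300,150),7) for p in((271,130),(376,154),(211,413),(318,437))]),("s",s,[L(p,(285,225),7) for p in((132,247),(202,324),(444,188))])]:
    print(n,[plane(c,q,.013) for q in ps])
E
```

```text
FLtop [101.5833 184.5833] [101.6716 184.8083] [0.5158 0.3932 0.003 ] [0.5165 0.3935 0.003 ]
FLsc [175.4167 147.0833] [175.4167 147.0833] [0.5171 0.3854 0.003 ] [0.5171 0.3854 0.003 ]
FRsc [227.0833 171.5833] [228.1185 172.2419] [0.5561 0.1299 0.003 ] [0.556  0.1352 0.003 ]
BRsc [242.4167 158.25  ] [242.6644 159.2535] [0.645  0.1445 0.003 ] [0.6485 0.1494 0.003 ]
BRtop [179.5833 142.0833] [179.3367 143.4684] [0.6456 0.1497 0.003 ] [0.6501 0.149  0.003 ]
[([5, 4, 8, 14, 75], array([180.4267, 170.24  ]))]
[([3, 6, 13, 11, 63], array([223.2222, 145.4603]))]
t ((19.301027297973633, 30.0450382232666), (20.463163375854492, 47.848690032958984), 11.689369201660156) 
 [[326.4344 211.4002]
 [336.1288 164.5439]
 [356.1676 168.6898]
 [346.4732 215.5462]]
[array([ 0.423 , -0.3103,  0.012 ]), array([ 0.5701, -0.3452,  0.012 ]), array([ 0.5561, -0.4076,  0.012 ]), array([ 0.4094, -0.372 ,  0.012 ])]
s ((28.935359954833984, 24.671823501586914), (20.566896438598633, 50.37126541137695), 60.42216110229492) 
 [[298.9558 260.1602]
 [342.763  235.2967]
 [352.9149 253.1834]
 [309.1077 278.047 ]]
[array([ 0.4225, -0.3143,  0.012 ]), array([ 0.5901, -0.3509,  0.012 ]), array([ 0.5536, -0.4139,  0.012 ]), array([ 0.3939, -0.3755,  0.012 ])]
t [array([ 0.5584, -0.3514,  0.013 ]), array([ 0.5469, -0.398 ,  0.013 ]), array([ 0.4316, -0.3206,  0.013 ]), array([ 0.4204, -0.3676,  0.013 ])]
s [array([ 0.4318, -0.3236,  0.013 ]), array([ 0.4212, -0.3693,  0.013 ]), array([ 0.5482, -0.3999,  0.013 ])]
```

```bash
cat > edge.py <<'E'
from h import *
def edge(c,a,b,n=25,half=4,lo=.08,hi=.92):
    """strongest gradient along normals of a-b; fit line"""
    g=cv2.cvtColor(c["pixels"],cv2.COLOR_RGB2GRAY).astype(np.float32)
    a=np.array(a,float);b=np.array(b,float);d=(b-a)/np.linalg.norm(b-a);nn=np.array([-d[1],d[0]])
    t=np.arange(-half,half+.01,.25);P=[]
    for u in np.linspace(lo,hi,n):
        q=a+(b-a)*u; xy=(q+np.outer(t,nn)).astype(np.float32)
        v=cv2.remap(g,xy[:,0].copy()[None],xy[:,1].copy()[None],cv2.INTER_LINEAR)[0]
        gr=abs(np.convolve(v,[1,1,0,-1,-1],'same'));gr[:3]=0;gr[-3:]=0
        i=gr.argmax(); w=gr[max(0,i-3):i+4]; tt=t[max(0,i-3):i+4]
        P.append(q+nn*(w*tt).sum()/w.sum())
    P=np.float32(P)
    vx,vy,x,y=cv2.fitLine(P,cv2.DIST_HUBER,0,.01,.01).ravel()
    r=abs((P-[x,y])@[-vy,vx]); return np.array([x,y]),np.array([vx,vy]),np.median(r)
def inter(l1,l2):
    A=np.array([l1[1],-l2[1]]).T; k=np.linalg.solve(A,l2[0]-l1[0]); return l1[0]+k[0]*l1[1]
E
python3 - <<'E'
from plant import arm
from edge import *
np.set_printoptions(precision=4,suppress=True)
t=cap(arm,"top");s=cap(arm,"scene")
L=lambda p,o,k:np.array(p)/k+np.array(o)-.5+.5/k
T=lambda p:L(p,(70,120),6); S=lambda p:L(p,(160,90),6)
print("grip",tri([ray(t,(180.43,170.24)),ray(s,(223.22,145.46))]))
ft=edge(t,T((192,390)),T((630,320))); rt=edge(t,T((655,150)),T((672,240)),n=10); lt=edge(t,T((182,318)),T((192,385)),n=8)
fs=edge(s,S((95,345)),S((405,492))); rs=edge(s,S((405,492)),S((497,412)),n=14)
for z in(0,.003):
  for n,c,e in[("ft",t,ft),("rt",t,rt),("lt",t,lt),("fs",s,fs),("rs",s,rs)]:
    P=plane(c,e[0],z);Q=plane(c,e[0]+e[1]*10,z);d=Q-P;print(z,n,P,"ang",np.degrees(np.arctan2(d[1],d[0])),"res",e[2])
  print("FR s",plane(s,inter(fs,rs),z)," FR t",plane(t,inter(ft,rt),z)," FLt",plane(t,inter(ft,lt),z))
E
```

```text
grip (array([0.5359, 0.1225, 0.1397]), [np.float64(0.00037172023282413006), np.float64(0.00037172023282397177)])
0 ft [0.5328 0.2794 0.    ] ang -81.25708735612068 res 0.18998083
0 rt [0.6187 0.1453 0.    ] ang -171.38646218882738 res 0.19071665
0 lt [0.5372 0.3983 0.    ] ang -171.25238700051582 res 0.29329067
0 fs [0.5335 0.273  0.    ] ang -81.15375161309997 res 0.19020768
0 rs [0.6003 0.1402 0.    ] ang 8.088749717826456 res 0.122598976
FR s [0.5552 0.1338 0.    ]  FR t [0.5549 0.1356 0.    ]  FLt [0.515  0.3949 0.    ]
0.003 ft [0.5324 0.2786 0.003 ] ang -81.2570873561205 res 0.18998083
0.003 rt [0.6181 0.1447 0.003 ] ang -171.38646218882744 res 0.19071665
0.003 lt [0.5367 0.3973 0.003 ] ang -171.25238700051582 res 0.29329067
0.003 fs [0.5313 0.2699 0.003 ] ang -81.15375161310025 res 0.19020768
0.003 rs [0.5979 0.1375 0.003 ] ang 8.088749717826559 res 0.122598976
FR s [0.5529 0.1311 0.003 ]  FR t [0.5544 0.1351 0.003 ]  FLt [0.5146 0.3939 0.003 ]
```

```bash
cat >> h.py <<'E'
YD=np.radians(8.8); OD=np.array([.5852,.2612,0.])
YC=np.radians(-13.6); OC=np.array([.4895,-.3602,0.])
def RZ(a): return R.from_euler('z',a).as_matrix()
def D(x,y,z): return OD+RZ(YD)@(np.array([x,y,z])/1000)
def C(x,y,z): return OC+RZ(YC)@(np.array([x,y,z])/1000)
def ori(yaw,lean,xl):
    """tool z = forward*sin(lean)-up*cos(lean); xl: tool x in local frame"""
    z=np.array([np.sin(lean),0,-np.cos(lean)]);x=np.array(xl,float);y=np.cross(z,x)
    return R.from_matrix(RZ(yaw)@np.column_stack([x,y,z])).as_quat()
def g(th):
    a=np.radians(th)*1.0; th=a-np.radians(45); return -75+80*np.sin(th),90+80*np.cos(th)
E
python3 - <<'E'
from plant import arm
from h import *
np.set_printoptions(precision=3,suppress=True)
def t(n,p,o): print(n,np.round(p,3),arm.inverse_kinematics(p,o))
for sg in(1,-1):
    o=ori(YD,0,(sg,0,0))
    t("push0",D(-76,-170,200),o);t("push",D(-76,-153,125),o);t("pushend",D(-76,-38,123),o)
    for l in(30,40,45):
        o=ori(YD,np.radians(l),(0,sg,0)); t(f"grasp{l}",D(-22,75,33),o); t("pre",D(-110,75,120),o)
        o=ori(YC,np.radians(l),(0,sg,0)); t(f"place{l}",C(-22,0,29),o); t("up",C(-22,0,130),o)
E
```

```text
push0 [0.536 0.082 0.2  ] [-0.885  0.149  0.724  1.801 -0.104  1.23   0.022]
push [0.534 0.098 0.125] [-0.864  0.23   0.685  1.887 -0.164  1.081  0.039]
pushend [0.516 0.212 0.123] [-0.944  0.251  0.548  1.848 -0.147  1.083 -0.187]
grasp30 [0.552 0.332 0.033] [-1.072  0.292  0.329  2.12   0.593  0.369  0.431]
pre [0.465 0.318 0.12 ] [-1.164 -0.01   0.262  2.218  0.623  0.627  0.367]
place30 [ 0.468 -0.355  0.029] [ 1.033  0.221 -0.338  2.213 -0.581  0.297  2.575]
up [ 0.468 -0.355  0.13 ] [ 0.865  0.035 -0.152  2.148 -0.459  0.531  2.396]
grasp40 [0.552 0.332 0.033] [-1.274  0.306  0.471  2.24   1.339  0.302 -0.381]
pre [0.465 0.318 0.12 ] [-1.226 -0.032  0.226  2.333  1.043  0.599 -0.096]
place40 [ 0.468 -0.355  0.029] [ 0.031  0.28   0.814  2.367  4.562  0.533 -2.63 ]
up [ 0.468 -0.355  0.13 ] None
grasp45 [0.552 0.332 0.033] [-1.357  0.336  0.522  2.291  1.712  0.347 -0.798]
pre [0.465 0.318 0.12 ] [-1.257 -0.024  0.208  2.384  1.254  0.624 -0.337]
place45 [ 0.468 -0.355  0.029] [ 1.833  0.466 -1.086  2.339  3.855  0.095 -1.606]
up [ 0.468 -0.355  0.13 ] None
push0 [0.536 0.082 0.
[... 219 characters left out ...]
 ] None
place30 [ 0.468 -0.355  0.029] [-0.354  0.491  1.245  2.268 -1.408  0.712  0.081]
up [ 0.468 -0.355  0.13 ] [-0.214 -0.012  0.947  2.191 -0.464  0.537 -0.723]
grasp40 [0.552 0.332 0.033] [-1.86   0.642  1.205  2.259 -1.232  0.145 -1.139]
pre [0.465 0.318 0.12 ] None
place40 [ 0.468 -0.355  0.029] [ 1.588  0.325 -0.856  2.3   -1.355  0.129  0.341]
up [ 0.468 -0.355  0.13 ] [-0.583 -0.276  1.299  2.317 -0.271  0.297 -0.783]
grasp45 [0.552 0.332 0.033] [-1.759  0.506  0.999  2.305  1.966  0.122  1.978]
pre [0.465 0.318 0.12 ] None
place45 [ 0.468 -0.355  0.029] [ 1.833  0.466 -1.086  2.339  3.855  0.095  1.536]
up [ 0.468 -0.355  0.13 ] [-0.561 -0.298  1.315  2.372 -0.641  0.215 -0.379]
```

```bash
python3 - <<'E'
from plant import arm
from h import *
np.set_printoptions(precision=2,suppress=True)
for sg in(1,-1):
  for l in(30,32,34,36,38,40):
    print(sg,l)
    for n,y,p in[("pre",YD,D(-110,75,60)),("grasp",YD,D(-24,75,33)),("g-up",YD,D(-24,75,40)),("out",YD,D(-110,75,90)),("pl",YC,C(-24,0,29)),("+15",YC,C(-24,0,44)),("+40",YC,C(-24,0,69)),("+80",YC,C(-24,0,109)),("back",YC,C(-64,0,100))]:
        print("  ",n,arm.inverse_kinematics(p,ori(y,np.radians(l),(0,sg,0))))
E
```

```text
1 30
   pre [-1.16  0.1   0.27  2.27  0.73  0.49  0.22]
   grasp [-1.07  0.29  0.33  2.12  0.6   0.37  0.42]
   g-up [-1.07  0.28  0.32  2.12  0.59  0.38  0.44]
   out [-1.16  0.04  0.26  2.24  0.67  0.56  0.3 ]
   pl [ 1.21  0.24 -0.52  2.21 -0.44  0.28  2.46]
   +15 [ 1.04  0.19 -0.34  2.21 -0.55  0.33  2.54]
   +40 [ 1.04  0.14 -0.34  2.19 -0.51  0.39  2.48]
   +80 [ 1.05  0.07 -0.34  2.16 -0.46  0.48  2.41]
   back [-0.22 -0.07  0.98  2.29 -0.47  0.47  2.48]
1 32
   pre [-1.18  0.1   0.26  2.29  0.83  0.48  0.11]
   grasp [-1.11  0.29  0.36  2.15  0.72  0.34  0.29]
   g-up [-1.11  0.27  0.35  2.15  0.7   0.36  0.31]
   out [-1.17  0.04  0.26  2.27  0.76  0.55  0.2 ]
   pl [ 1.22  0.24 -0.52  2.23 -0.61  0.25  2.63]
   +15 [ 1.22  0.2  -0.52  2.22 -0.58  0.29  2.59]
   +40 [ 1.06  0.14 -0.34  2.22 -0.63  0.36  2.61]
   +80 [ 1.07  0.07 -0.34  2.19 -0.55  0.45  2.51]
   back [ 1.12  0.01 -0.34  2.26 -0.65  0.46  2.65]
1 34
   pre [-1.19  0.09  0.26  2.31  0.94  0.48 -0.01]
   grasp [-1.15  0.29  0.38  2.17  0.86  0.32  0.14]
   g-up [-1.15  0.27  0.37  2.17  0.84  0.34  0.17]
   ou
[... 3146 characters left out ...]
[-1.86  0.61  1.22  2.24 -0.94  0.19 -1.4 ]
   out None
   pl [ 0.73  0.2   0.04  2.32 -1.49  0.33  0.35]
   +15 [ 0.19  0.19  0.62  2.34 -1.47  0.42  0.29]
   +40 [-0.18  0.16  1.02  2.34 -1.36  0.48  0.17]
   +80 [-0.44 -0.02  1.24  2.31 -0.93  0.41 -0.21]
   back [-0.46 -0.25  1.24  2.39 -0.43  0.3  -0.59]
-1 40
   pre None
   grasp [-1.86  0.64  1.21  2.26 -1.22  0.14 -1.15]
   g-up [-1.87  0.61  1.21  2.26 -1.07  0.14 -1.29]
   out None
   pl [ 1.59  0.32 -0.86  2.3  -1.36  0.13  0.35]
   +15 [ 1.11  0.19 -0.34  2.32 -1.47  0.28  0.36]
   +40 [ 0.02  0.13  0.81  2.35 -1.44  0.45  0.27]
   +80 [-0.42 -0.02  1.23  2.34 -1.06  0.4  -0.08]
   back [ 0.11 -0.06  0.73  2.4  -1.07  0.39 -0.02]
```

```bash
cat >> h.py <<'E'
def grip_at(th): a=th-np.radians(45); return -75+80*np.sin(a),90+80*np.cos(a)
def fpt(th,off=21,x=-76):
    y,z=grip_at(th); return D(x,y-off,z-22)
E
python3 - <<'E'
from plant import arm
from h import *
np.set_printoptions(precision=4,suppress=True)
o=ori(YD,0,(1,0,0))
arm.grip(0.0)
print("t",arm.state()["time"])
arm.reach(D(-76,-167,230),o); s=arm.state();print(s["time"],s["position"],s["contact_force"],s["grip_width"])
arm.servo_line(D(-76,-167,126),rate=.2)
for th in(0.0,.2,.4,.6): arm.servo_line(fpt(th),rate=.12)
s=arm.state();print(s["time"],s["position"],fpt(.6),s["contact_force"])
cap(arm,"scene","pics/s1.png");cap(arm,"top","pics/t1.png")
a=cv2.imread("pics/s1.png")[80:180,140:260];b=cv2.imread("pics/t1.png")[120:210,70:200]
cv2.imwrite("pics/s1c.png",cv2.resize(a,None,fx=5,fy=5,interpolation=2));cv2.imwrite("pics/t1c.png",cv2.resize(b,None,fx=5,fy=5,interpolation=2))
E
```

```text
t 1.0667
3.4417 [0.5356 0.0859 0.2299] [-0.3745  0.3078  0.2988] 0.0001372331626620422
5.2333 [0.527  0.14   0.1463] [0.527  0.1401 0.1466] [ 0.8818 -0.6507 -0.4344]
```

View pics/s1c.png

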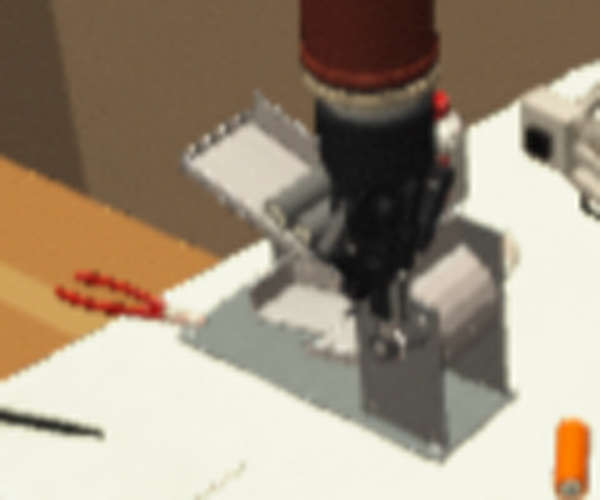

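View pics/t1c.png

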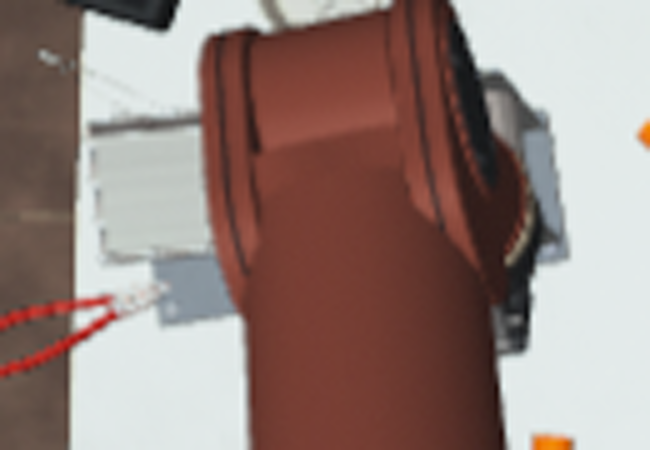

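```bash
python3 - <<'E'
from plant import arm
from h import *
np.set_printoptions(precision=4,suppress=True)
for th in(.8,1.0,1.2,1.4,1.5,1.56):
    arm.servo_line(fpt(th),rate=.12); s=arm.state();print(th,s["time"],s["position"]-fpt(th),s["contact_force"])
cap(arm,"scene","pics/s2.png")
a=cv2.imread("pics/s2.png")[80:180,140:260]
cv2.imwrite("pics/s2c.png",cv2.resize(a,None,fx=5,fy=5,interpolation=2))
E
```

```text
0.8 5.6167 [-0.0001  0.0001 -0.0002] [ 1.0472 -2.111   0.8702]
1.0 5.9 [-0.     -0.0004 -0.0002] [ 0.9398 -2.6803  1.0005]
1.2 6.1833 [ 0.0001 -0.0006 -0.    ] [ 0.3916 -3.2065 -0.1561]
1.4 6.4667 [ 0.0001 -0.0008  0.    ] [ 0.1201 -3.9843 -0.2934]
1.5 6.7167 [ 0.0003 -0.0009  0.0002] [ 1.1358 -4.7529  0.1733]
1.56 6.9667 [ 0.0003 -0.001   0.0002] [ 1.4374 -4.9897 -0.0544]
```

View pics/s2c.png

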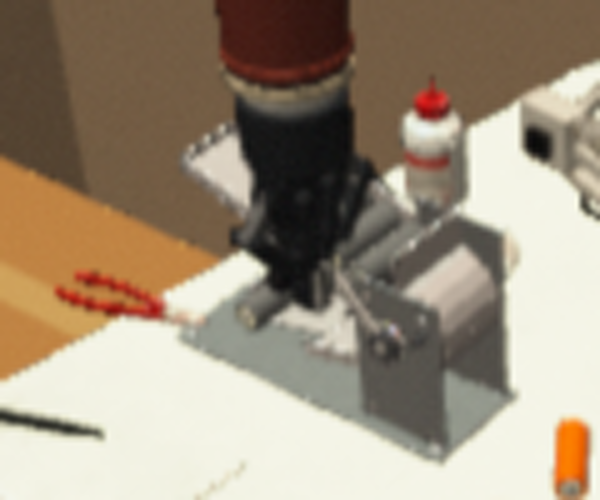

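```bash
python3 - <<'E'
from plant import arm
from h import *
np.set_printoptions(precision=4,suppress=True)
for i in range(1,12):
    arm.servo_line(fpt(1.56,off=21-i,x=-76),rate=.05); s=arm.state();print(i,s["time"],s["position"]-fpt(1.56,off=21-i),s["contact_force"])
    if s["contact_force"][1]<-12: break
arm.wait(.5)
print(arm.state()["contact_force"])
cap(arm,"scene","pics/s3.png")
a=cv2.imread("pics/s3.png")[80:180,140:260]
cv2.imwrite("pics/s3c.png",cv2.resize(a,None,fx=5,fy=5,interpolation=2))
E
```

```text
1 7.2667 [ 0.0004 -0.0013  0.0004] [ 0.8649 -5.1916 -0.2448]
2 7.5167 [ 0.0004 -0.0014  0.0003] [ 1.6702 -6.4273  1.0217]
3 7.7667 [ 0.0004 -0.0017  0.0003] [ 1.817  -6.505   0.2761]
4 8.0167 [ 0.0005 -0.0025  0.0003] [ 1.5601 -8.7772  0.7486]
5 8.2667 [ 0.0007 -0.0033  0.0002] [  1.9128 -11.1082  -0.0427]
6 8.5167 [ 0.0008 -0.0041  0.0001] [  2.0896 -14.2988   0.9834]
[  2.3636 -13.6536   0.4564]
```

View pics/s3c.png

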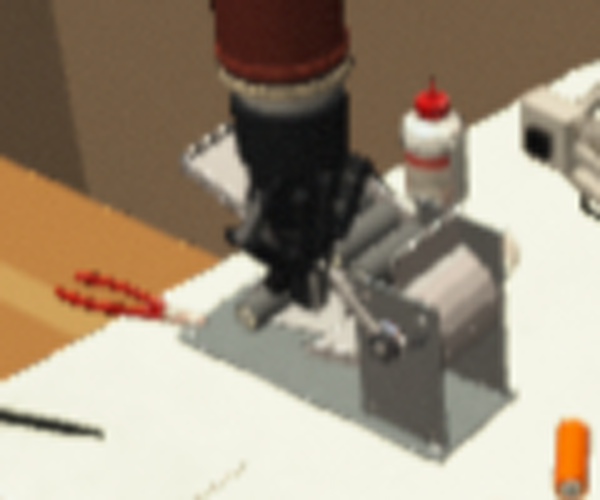

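```bash
python3 - <<'E'
from plant import arm
from h import *
np.set_printoptions(precision=4,suppress=True)
for th in(1.4,1.2,.9,.6,.3,0.): arm.servo_line(fpt(th,off=21),rate=.15)
print(arm.state()["contact_force"])
arm.servo_line(D(-76,-172,128),rate=.15)
arm.servo_line(D(-120,-172,200),rate=.25)
print(arm.state()["time"])
arm.reach(D(-190,-60,250),ori(YD,0,(0,1,0))); arm.grip(.05); print(arm.state()["time"])
for n in("scene","top"):cap(arm,n,f"pics/{n}4.png")
a=cv2.imread("pics/scene4.png")[80:180,140:260];b=cv2.imread("pics/top4.png")[120:210,70:200]
cv2.imwrite("pics/s4c.png",cv2.resize(a,None,fx=6,fy=6,interpolation=2));cv2.imwrite("pics/t4c.png",cv2.resize(b,None,fx=6,fy=6,interpolation=2))
E
```

```text
[-0.7151 -3.2833 -0.2277]
11.6
13.2333
```

View pics/s4c.png

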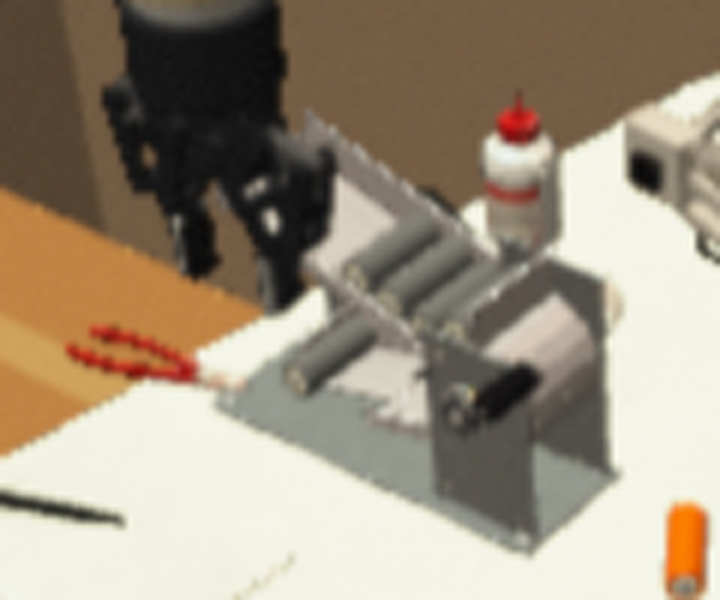

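View pics/t4c.png

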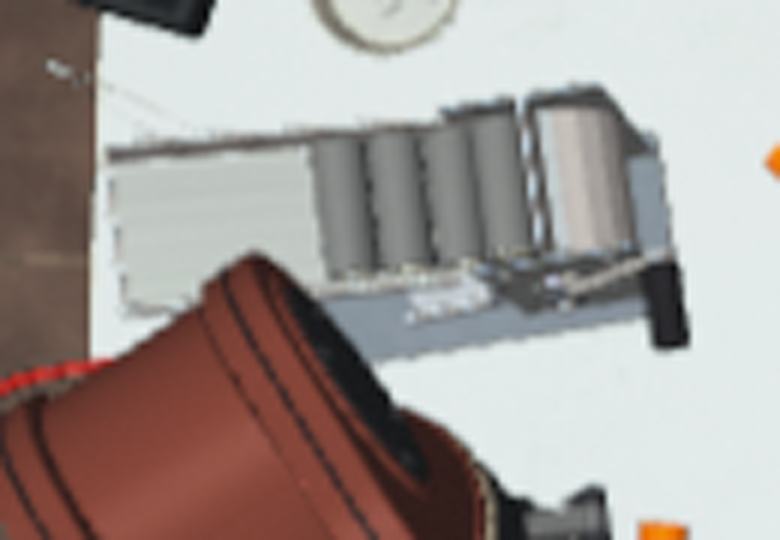

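```bash
python3 - <<'E'
from plant import arm
from h import *
np.set_printoptions(precision=4,suppress=True)
s=arm.capture("scene")
p=np.array([298,382])/6+[140,80]-.42
print(p,proj(s,D(-34.5,75,40)),plane(s,p,.04),D(-34.5,75,40), RZ(YD).T@(plane(s,p,.04)-OD))
# top of the magazine corner checks omitted
for l in(35,36,37):
  o=ori(YD,np.radians(l),(0,1,0));oc=ori(YC,np.radians(l),(0,1,0))
  for P,q in[(D(-105,75,70),o),(D(-25,74.5,29),o),(D(-25,74.5,33),o),(D(-105,75,100),o),(np.array([.40,0,.25]),ori(0,np.radians(l),(0,1,0))),(C(-25,0,105),oc),(C(-25,0,25),oc)]: print(l,arm.inverse_kinematics(P,q))
E
```

```text
[189.2467 143.2467] [188.0387 142.8674] [0.5413 0.3249 0.04  ] [0.5396 0.33   0.04  ] [-0.0337  0.0697  0.04  ]
35 [-1.0408  0.0831  0.1032  2.3011  0.974   0.5022 -0.0301]
35 [-1.3899  0.3319  0.6436  2.1997  0.7573  0.2447  0.2016]
35 [-1.3736  0.3181  0.6238  2.1975  0.7675  0.2595  0.1988]
35 [-1.0052  0.0263  0.0651  2.2779  0.875   0.5553  0.0885]
35 None
35 [ 1.6322  0.1177 -0.9006  2.2064 -0.5664  0.3764  2.5728]
35 [ 1.5604  0.3205 -0.8644  2.2554 -0.4241  0.1539  2.5244]
36 [-1.0264  0.0836  0.0785  2.3109  1.0283  0.5047 -0.0893]
36 [-1.4286  0.3406  0.6794  2.2122  0.8271  0.2278  0.1207]
36 [-1.4102  0.3253  0.6569  2.2099  0.8382  0.2441  0.1179]
36 [-0.9875  0.026   0.0375  2.288   0.9222  0.5541  0.0365]
36 None
36 [ 1.8317  0.1585 -1.1043  2.2126 -0.5008  0.3451  2.5353]
36 [ 1.7398  0.4031 -1.0597  2.2607  0.1746  0.1283  1.982 ]
37 [-1.0118  0.0846  0.0535  2.3206  1.0821  0.5088 -0.1484]
37 [-1.4751  0.3533  0.7244  2.2247  0.8942  0.2084  0.0401]
37 [-1.4558  0.3364  0.7008  2.2225  0.9052  0.2261  0.0383]
37 [-0.9694  0.0263  0.0096  2.2979  0.9699  0.5543 -0.0159]
37 None
37 None
37 [ 1.7472  0.4053 -1.0585  2.2711  0.0915  0.1032  2.0725]
```

```bash
python3 - <<'E'
from plant import arm
from h import *
np.set_printoptions(precision=4,suppress=True)
o=ori(YD,np.radians(35),(0,1,0))
arm.reach(D(-130,74.5,110),o); s=arm.state();print(s["time"],s["joint_pos"])
arm.servo_line(D(-65,74.5,45),rate=.15)
arm.servo_line(D(-25,74.5,28),rate=.08); s=arm.state();print(s["time"],s["joint_pos"],s["position"]-D(-25,74.5,28),s["contact_force"],s["grip_width"])
cap(arm,"scene","pics/s5.png")
a=cv2.imread("pics/s5.png")[70:190,120:260]
cv2.imwrite("pics/s5c.png",cv2.resize(a,None,fx=5,fy=5,interpolation=2))
E
```

```text
14.375 [-0.9738 -0.0296 -0.0124  2.3053  0.849   0.602   0.0837]
15.8333 [-0.8974  0.2827  0.0914  2.178   1.0951  0.379  -0.0694] [-0.0002 -0.0002 -0.0002] [-0.3047  0.6452  0.0874] 0.050082264166278104
```

View pics/s5c.png

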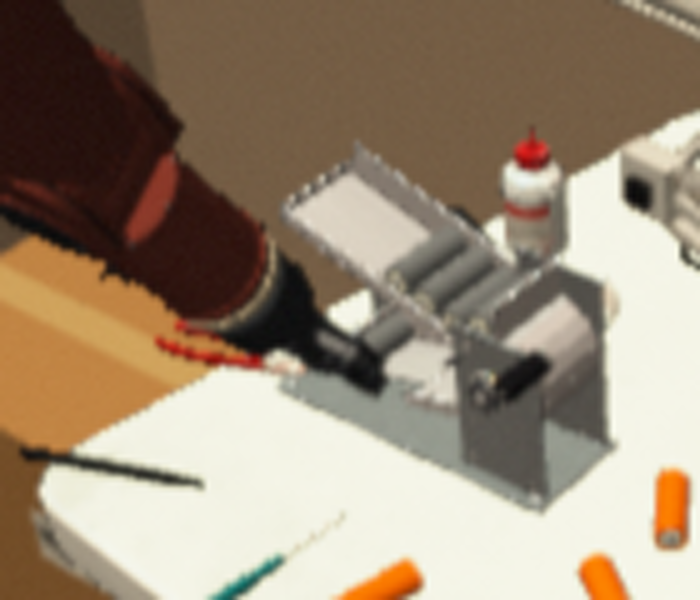

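```bash
python3 - <<'E'
from plant import arm
from h import *
np.set_printoptions(precision=4,suppress=True)
arm.grip(.02,40); s=arm.state();print(s["time"],s["grip_width"],s["contact_force"])
arm.servo_line(D(-25,74.5,32),rate=.05); s=arm.state();print(s["time"],s["grip_width"],s["contact_force"],s["torque"])
arm.servo_line(D(-115,74.5,40),rate=.12); s=arm.state();print(s["time"],s["grip_width"],s["contact_force"])
cap(arm,"scene","pics/s6.png");cap(arm,"top","pics/t6.png")
a=cv2.imread("pics/s6.png")[70:190,120:260]
cv2.imwrite("pics/s6c.png",cv2.resize(a,None,fx=5,fy=5,interpolation=2))
E
```

```text
16.2333 0.024275658096682123 [-3.5849 -3.4489  2.8628]
16.4833 0.02407235445310865 [-0.9989 -2.39   -0.1925] [-0.5299  0.6854 -0.3233]
17.3833 0.024258984375663265 [-0.4362 -0.5147 -0.9888]
```

View pics/s6c.png

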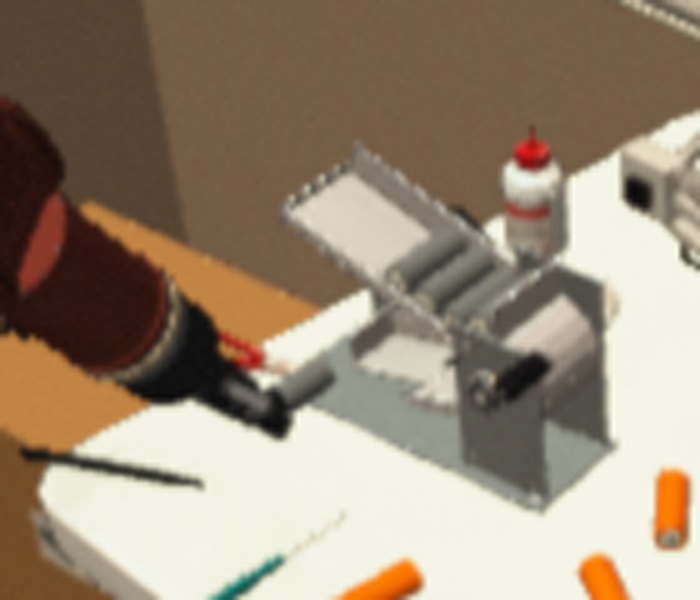

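```bash
python3 - <<'E'
from plant import arm
from h import *
np.set_printoptions(precision=3,suppress=True)
o=ori(YD,np.radians(35),(0,1,0));oc=ori(YC,np.radians(35),(0,1,0))
for z in(120,160,200,250):
  for x in (-115,-80): print(z,x,arm.inverse_kinematics(D(x,74.5,z),o))
for X in(.45,.5,.55):
  for z in(.2,.3):
    print(X,z,arm.inverse_kinematics(np.array([X,0,z]),ori(0,np.radians(35),(0,1,0))))
for z in(25,60,80,105,120,150): print(z,arm.inverse_kinematics(C(-25,0,z),oc))
t=arm.capture("top")
cv2.imwrite("pics/t6c.png",cv2.resize(t["pixels"][130:230,60:200,::-1],None,fx=5,fy=5,interpolation=2))
E
```

```text
120 -115 [-0.949 -0.023 -0.009  2.274  0.819  0.601  0.142]
120 -80 [-0.919  0.033  0.023  2.218  0.807  0.566  0.203]
160 -115 [-0.903 -0.083 -0.053  2.233  0.717  0.672  0.267]
160 -80 [-0.878 -0.025 -0.018  2.178  0.709  0.638  0.322]
200 -115 [-0.842 -0.132 -0.108  2.184  0.631  0.741  0.374]
200 -80 [-0.846 -0.074 -0.049  2.132  0.63   0.71   0.421]
250 -115 [-0.861 -0.184 -0.087  2.118  0.562  0.836  0.47 ]
250 -80 [-0.857 -0.125 -0.036  2.068  0.56   0.804  0.516]
0.45 0.2 None
0.45 0.3 None
0.5 0.2 [-0.199 -0.365  0.038  2.355  0.2    0.556  1.273]
0.5 0.3 None
0.55 0.2 [-0.636 -0.3    0.436  2.284  0.436  0.562  1.089]
0.55 0.3 [-0.417 -0.349  0.223  2.125  0.262  0.768  1.254]
25 [ 1.56   0.321 -0.864  2.255 -0.424  0.154  2.524]
60 [ 1.725  0.275 -1.032  2.234 -0.273  0.235  2.357]
80 [ 1.738  0.215 -1.032  2.221 -0.391  0.292  2.446]
105 [ 1.632  0.118 -0.901  2.206 -0.566  0.376  2.573]
120 [ 1.654  0.084 -0.913  2.194 -0.581  0.418  2.572]
150 [-0.355 -0.166  1.066  2.241 -0.316  0.458  2.325]
```

View pics/t6c.png

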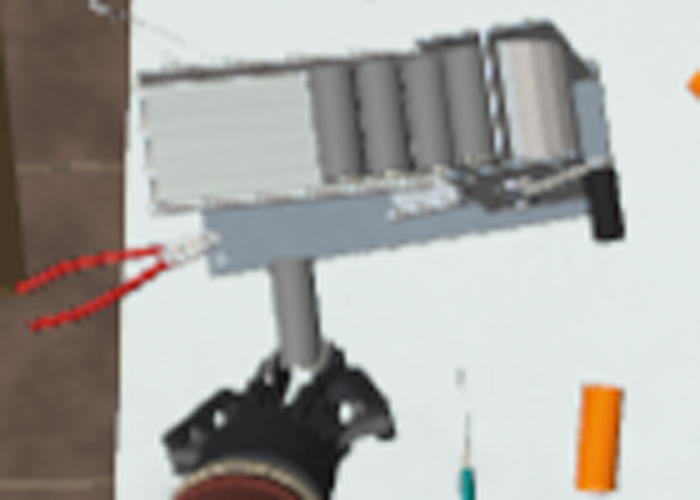

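```bash
python3 - <<'E'
from plant import arm
from edge import *
np.set_printoptions(precision=4,suppress=True)
t=arm.capture("top"); s=arm.capture("scene")
L=lambda p:np.array(p)/5+[60,130]-.4
l=edge(t,L((271,262)),L((285,355)),n=15,half=3); r=edge(t,L((312,262)),L((325,340)),n=15,half=3)
for e in(l,r):
    P=plane(t,e[0],.052);Q=plane(t,e[0]-e[1]*5*np.sign(e[1][1]),.052);d=Q-P;print(P,np.degrees(np.arctan2(d[1],d[0])),e[2])
print("nominal yaw 8.8; width 26mm")
e=edge(t,L((276,262)),L((310,258)),n=8,half=3)
p=(inter(l,e)+inter(r,e))/2; W=plane(t,p,.065); print("far end top",p,W,"local from TCP",RZ(YD).T@(W-arm.state()["position"]))
cv2.imwrite("pics/s7c.png",cv2.resize(s["pixels"][130:165,165:200,::-1],None,fx=15,fy=15,interpolation=2))
E
```

```text
[0.4862 0.3371 0.052 ] 7.8173884616493785 0.11729872
[0.4957 0.3112 0.052 ] 7.398273198995401 0.12124118
nominal yaw 8.8; width 26mm
far end top [117.6386 181.1474] [0.5178 0.324  0.065 ] local from TCP [ 0.0576 -0.0019  0.0251]
```

View pics/s7c.png

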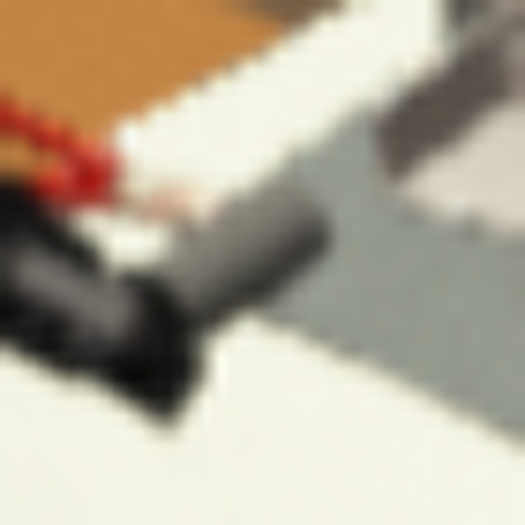

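```bash
python3 - <<'E'
from plant import arm
from h import *
np.set_printoptions(precision=4,suppress=True)
s=arm.capture("scene"); T=arm.state()["position"]
for v in((57.5,0,12),(57.5,0,25),(57.5,0,-1),(57.5,-13,12),(57.5,13,12)): print(v,(proj(s,T+RZ(YD)@(np.array(v)/1000))-[165,130]+.5)*15)
o=ori(YD,np.radians(35),(0,1,0))
arm.servo_line(D(-115,74.5,240),rate=.25)
s=arm.state();print(s["time"],s["joint_pos"],s["grip_width"])
m=arm.inverse_kinematics(np.array([.54,0,.24]),ori(0,np.radians(35),(0,1,0)));print(m)
for z in(105,120,130,140):
  print(arm.inverse_kinematics(C(-25,0,z),ori(YC,np.radians(35),(0,1,0))))
E
```

```text
(57.5, 0, 12) [288.7916 208.6473]
(57.5, 0, 25) [282.5521 166.4519]
(57.5, 0, -1) [294.9617 250.3733]
(57.5, -13, 12) [328.0776 226.9306]
(57.5, 13, 12) [249.7672 190.4857]
18.6417 [-0.9913 -0.1806  0.0291  2.1395  0.6037  0.8311  0.4283] 0.024434033281836208
[-0.6339 -0.3721  0.4022  2.2439  0.4296  0.6763  1.0986]
[ 1.6322  0.1177 -0.9006  2.2064 -0.5664  0.3764  2.5728]
[ 1.2812  0.0481 -0.5347  2.2073 -0.6679  0.4327  2.6348]
[ 1.0933  0.0199 -0.3435  2.2066 -0.6714  0.4592  2.6251]
[-0.2253 -0.0964  0.9633  2.2487 -0.4945  0.4553  2.4835]
```

```bash
python3 - <<'E'
import cv2
s=cv2.imread("pics/scene0.png");t=cv2.imread("pics/top0.png")
import numpy as np
a=cv2.resize(s[135:235,255:335],None,fx=5,fy=5,interpolation=2);b=cv2.resize(t[100:200,230:310],None,fx=5,fy=5,interpolation=2)
cv2.imwrite("pics/box.png",np.hstack([a,b]))
E
```

```text
(no output)
```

View pics/box.png

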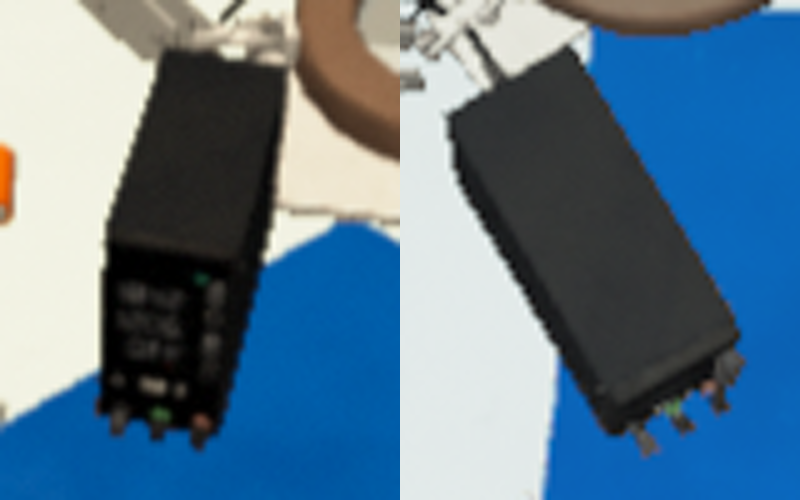

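```bash
python3 - <<'E'
from plant import arm
from h import *
np.set_printoptions(precision=3,suppress=True)
t=arm.capture("top"); s=arm.capture("scene")
print(tri([ray(t,(270,178)),ray(s,(276,183))]),tri([ray(t,(297,165)),ray(s,(302,187.4))]))
for l in (0,10,15,20,35):
  f=lambda P,y:print(l,P,arm.inverse_kinematics(np.array(P),ori(y,np.radians(l),(0,1,0))))
  f(D(-115,74.5,300),YD);f([.45,.05,.30],0.);f([.5,-.1,.3],0.);f(C(-25,0,250),YC);f(C(-25,0,180),YC);f(C(-25,0,120),YC)
E
```

```text
(array([ 0.512, -0.135,  0.146]), [np.float64(0.0025494737878452157), np.float64(0.002549473787845425)]) (array([ 0.545, -0.21 ,  0.154]), [np.float64(0.0009266628847536555), np.float64(0.0009266628847536647)])
0 [0.46  0.317 0.3  ] [-0.986  0.116  0.335  1.598 -0.038  1.434  1.077]
0 [0.45, 0.05, 0.3] [-0.814 -0.154  0.544  1.83   0.08   1.444  1.285]
0 [0.5, -0.1, 0.3] [-0.857 -0.03   0.965  1.728  0.025  1.431  1.676]
0 [ 0.465 -0.354  0.25 ] [ 0.375  0.19   0.231  1.613 -0.045  1.344  1.946]
0 [ 0.465 -0.354  0.18 ] [ 0.377  0.234  0.232  1.707 -0.057  1.207  1.956]
0 [ 0.465 -0.354  0.12 ] [ 0.541  0.286  0.04   1.764 -0.013  1.092  1.919]
10 [0.46  0.317 0.3  ] [-1.007 -0.004  0.261  1.727  0.103  1.274  0.956]
10 [0.45, 0.05, 0.3] [-0.774 -0.297  0.424  1.949  0.188  1.304  1.179]
10 [0.5, -0.1, 0.3] [-0.826 -0.243  0.816  1.857  0.186  1.28   1.524]
10 [ 0.465 -0.354  0.25 ] [ 0.397  0.073  0.231  1.752 -0.09   1.158  1.989]
10 [ 0.465 -0.354  0.18 ] [ 0.578  0.126  0.04   1.839 -0.082  1.016  1.988]
10 [ 0.465 -0.354  0.12 ] [ 0.579  0.183  0.04   1.905 -0.092  0.893  2.002]
[... 552 characters left out ...]
-0.369  0.039  2.06   0.129  1.12   1.232]
20 [0.5, -0.1, 0.3] [-0.597 -0.347  0.583  1.986  0.214  1.103  1.498]
20 [ 0.465 -0.354  0.25 ] [-0.527 -0.178  1.105  1.92   0.046  0.973  1.912]
20 [ 0.465 -0.354  0.18 ] [ 0.624  0.031  0.04   1.976 -0.195  0.824  2.107]
20 [ 0.465 -0.354  0.12 ] [ 0.625  0.097  0.04   2.042 -0.229  0.695  2.15 ]
35 [0.46  0.317 0.3  ] [-1.001 -0.227  0.036  2.047  0.548  0.948  0.519]
35 [0.45, 0.05, 0.3] None
35 [0.5, -0.1, 0.3] None
35 [ 0.465 -0.354  0.25 ] [-0.331 -0.373  0.907  2.117  0.112  0.683  1.895]
35 [ 0.465 -0.354  0.18 ] [-0.394 -0.278  1.047  2.209 -0.044  0.517  2.069]
35 [ 0.465 -0.354  0.12 ] [ 1.281  0.048 -0.535  2.207 -0.668  0.433  2.635]
```

```bash
python3 - <<'E'
from plant import arm
from h import *
np.set_printoptions(precision=3,suppress=True)
arm.reach(D(-115,74.5,300),ori(YD,np.radians(20),(0,1,0))); print(arm.state()["time"])
arm.movej([0.397,0.073,0.231,1.752,-.09,1.158,1.989]); s=arm.state();print(s["time"],s["position"],s["grip_width"],s["contact_force"])
oc=ori(YC,np.radians(35),(0,1,0))
for z in(105,110,120):print(arm.inverse_kinematics(C(-25,0,z),oc))
E
```

```text
19.1917
21.5833 [ 0.466 -0.354  0.25 ] 0.0242885371077576 [ 0.127  0.145 -0.752]
[ 1.632  0.118 -0.901  2.206 -0.566  0.376  2.573]
[ 1.64   0.106 -0.905  2.202 -0.571  0.39   2.572]
[-0.302 -0.042  1.065  2.269 -0.656  0.436  2.642]
```

```bash
python3 - <<'E'
from plant import arm
from h import *
np.set_printoptions(precision=4,suppress=True)
arm.movej([1.632,.118,-.901,2.206,-.566,.376,2.573]); s=arm.state();print(s["time"],s["position"]-C(-25,0,105),s["grip_width"],s["contact_force"])
oc=ori(YC,np.radians(35),(0,1,0))
for z in(105,80,60,45,30,24): print(z,arm.inverse_kinematics(C(-25,0,z),oc))
for n in("scene","top"):cap(arm,n,f"pics/{n}8.png")
a=cv2.resize(cv2.imread("pics/scene8.png")[215:295,280:380],None,fx=7,fy=7,interpolation=2);b=cv2.resize(cv2.imread("pics/top8.png")[140:240,280:400],None,fx=5,fy=5,interpolation=2)
cv2.imwrite("pics/s8c.png",a);cv2.imwrite("pics/t8c.png",b)
E
```

```text
23.125 [ 0.0009 -0.0001  0.0007] 0.02417469803901875 [ 0.0644  0.6829 -1.1211]
105 [ 1.6324  0.1177 -0.9008  2.2064 -0.5664  0.3764  2.5727]
80 [ 1.608   0.1781 -0.8908  2.2251 -0.5344  0.3059  2.5679]
60 [ 1.5868  0.2277 -0.8787  2.238  -0.5072  0.2503  2.5633]
45 [ 1.57    0.2653 -0.8672  2.2464 -0.487   0.2093  2.5606]
30 [ 1.5528  0.3032 -0.8542  2.2537 -0.4676  0.1691  2.5589]
24 [ 1.546   0.3184 -0.8487  2.2562 -0.4601  0.1532  2.5586]
```

View pics/s8c.png

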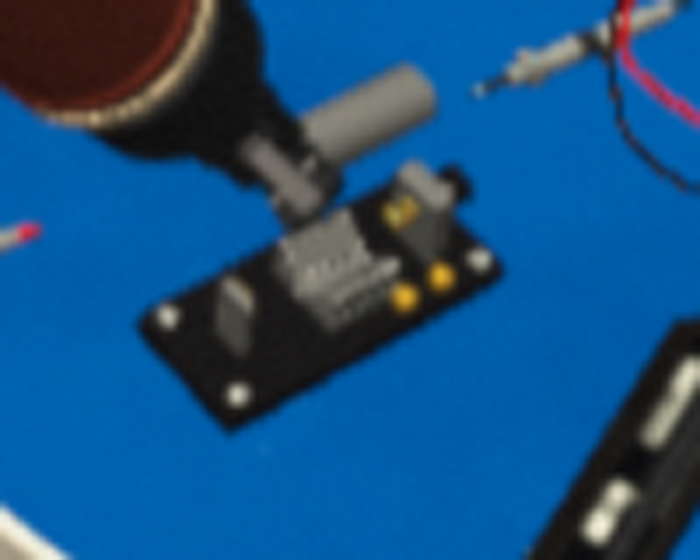

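View pics/t8c.png

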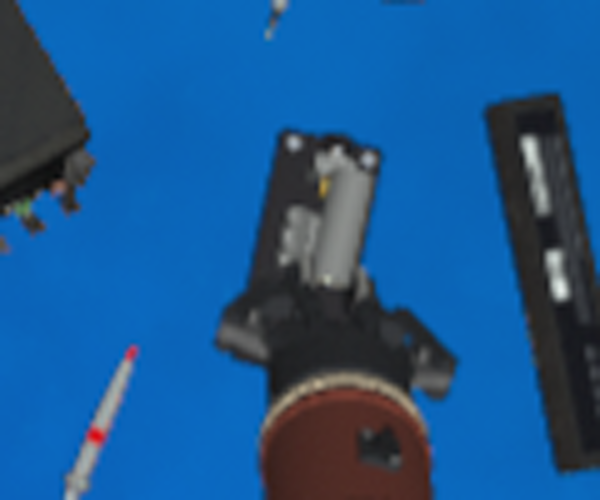

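```bash
python3 - <<'E'
from plant import arm
from edge import *
np.set_printoptions(precision=4,suppress=True)
oc=ori(YC,np.radians(35),(0,1,0))
arm.servo_line(C(-25,0,62),oc,rate=.12); s=arm.state();print(s["time"],s["position"]-C(-25,0,62),s["grip_width"],s["contact_force"])
for n in("scene","top"):cap(arm,n,f"pics/{n}9.png")
a=cv2.resize(cv2.imread("pics/scene9.png")[225:295,285:385],None,fx=8,fy=8,interpolation=2);b=cv2.resize(cv2.imread("pics/top9.png")[155:215,310:375],None,fx=10,fy=10,interpolation=2)
cv2.imwrite("pics/s9c.png",a);cv2.imwrite("pics/t9c.png",b)
E
```

```text
23.7333 [0.0005 0.0003 0.0003] 0.02407252718749546 [ 0.652  -0.0066 -0.8003]
```

View pics/s9c.png

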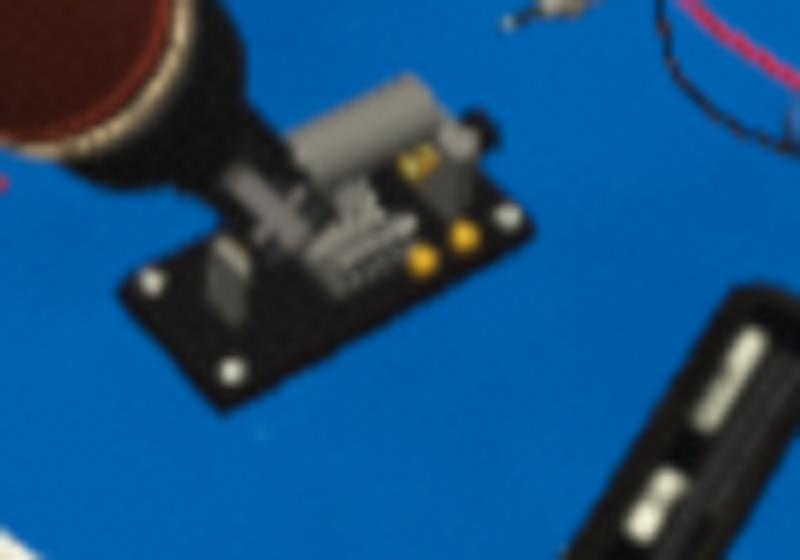

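View pics/t9c.png

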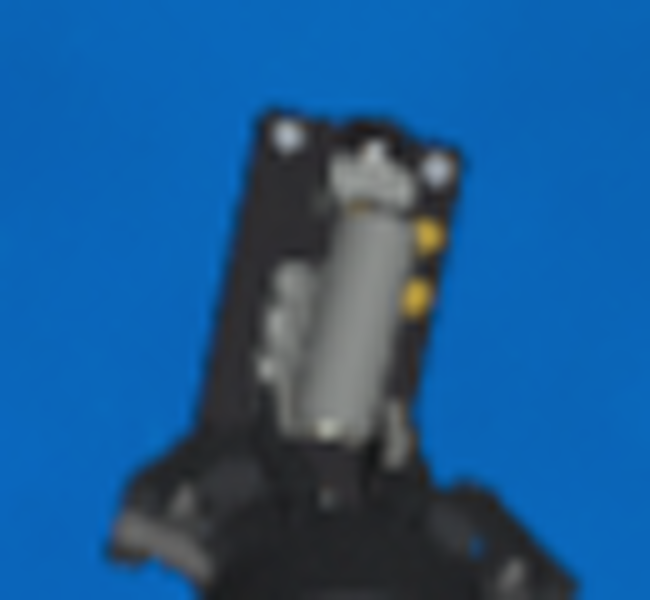

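```bash
python3 - <<'E'
from plant import arm
from edge import *
np.set_printoptions(precision=4,suppress=True)
t=arm.capture("top")
L=lambda p:np.array(p)/10+[310,155]-.45
l=edge(t,L((343,215)),L((308,420)),n=20,half=2.5,lo=.05,hi=.6); r=edge(t,L((412,230)),L((378,420)),n=20,half=2.5)
OT=np.array([.4893,-.3594,0])
for e in(l,r):
    a=RZ(YC).T@(plane(t,e[0],.074)-OT);b=RZ(YC).T@(plane(t,e[0]-e[1]*5*np.sign(e[1][1]),.074)-OT);d=b-a
    print("edge local",a*1000,"yaw rel deg",np.degrees(np.arctan2(d[1],d[0])),e[2], "y at x=0",1000*(a[1]-a[0]*d[1]/d[0]))
for n,p,z in[("far rim",(378,210),.087),("cap",(328,430),.076)]: print(n,RZ(YC).T@(plane(t,L(p),z)-OT)*1000)
E
```

```text
edge local [13.9432 10.8347 74.    ] yaw rel deg 4.071486450193186 0.42779702 y at x=0 9.842255891197619
edge local [  6.1202 -11.7695  74.    ] yaw rel deg -4.577641755560713 0.305312 y at x=0 -11.279451734322203
far rim [34.0945  3.3299 87.    ]
cap [-31.8981   2.791   76.    ]
```

```bash
python3 - <<'E'
from plant import arm
from edge import *
np.set_printoptions(precision=4,suppress=True)
oc=ori(YC,np.radians(35),(0,1,0))
arm.servo_line(C(-26,0,32),oc,rate=.06)
for z in np.arange(30,20.9,-1):
    arm.servo_line(C(-26,0,z),oc,rate=.04); s=arm.state();print(z,s["time"],(s["position"]-C(-26,0,z))*1000,s["grip_width"],s["contact_force"],s["torque"])
    if s["contact_force"][2]>4 or np.linalg.norm(s["contact_force"][:2])>8: break
for n in("scene","top"):cap(arm,n,f"pics/{n}10.png")
a=cv2.resize(cv2.imread("pics/scene10.png")[225:295,285:385],None,fx=8,fy=8,interpolation=2);b=cv2.resize(cv2.imread("pics/top10.png")[155:215,310:375],None,fx=10,fy=10,interpolation=2)
cv2.imwrite("pics/s10c.png",a);cv2.imwrite("pics/t10c.png",b)
E
```

```text
30.0 24.7833 [0.3248 0.0281 0.2913] 0.024155214632880576 [-0.1922 -0.2964  2.3096] [0.0684 0.2936 0.0643]
29.0 25.0333 [0.2486 0.0151 0.1949] 0.02371767365927328 [-0.7835  1.4235  1.9176] [0.0985 0.0827 0.118 ]
28.0 25.2833 [ 0.0629 -0.0911  0.0299] 0.023890776221416814 [0.318  0.1184 2.2843] [-0.0088  0.067   0.0059]
27.0 25.5333 [ 0.0196 -0.1668  0.0083] 0.02376848492810726 [0.0773 0.3146 2.4954] [ 0.      0.0978 -0.0576]
26.0 25.7833 [ 0.0157 -0.0378 -0.0242] 0.024028555451016176 [0.0824 0.2783 2.0596] [-0.0629  0.0941 -0.0442]
25.0 26.0333 [ 0.0659 -0.0159  0.0119] 0.024128005007663687 [-0.3517  0.0169  3.2059] [-0.0632  0.0165 -0.0063]
24.0 26.2833 [-0.0207  0.0544 -0.0784] 0.023522921980027596 [ 0.1137 -0.305   2.6996] [ 0.0152  0.0782 -0.008 ]
23.0 26.5333 [ 0.0593 -0.0279  0.0039] 0.02403801196679744 [-0.1354  0.1425  4.0077] [-0.0447  0.0438  0.006 ]
```

View pics/s10c.png

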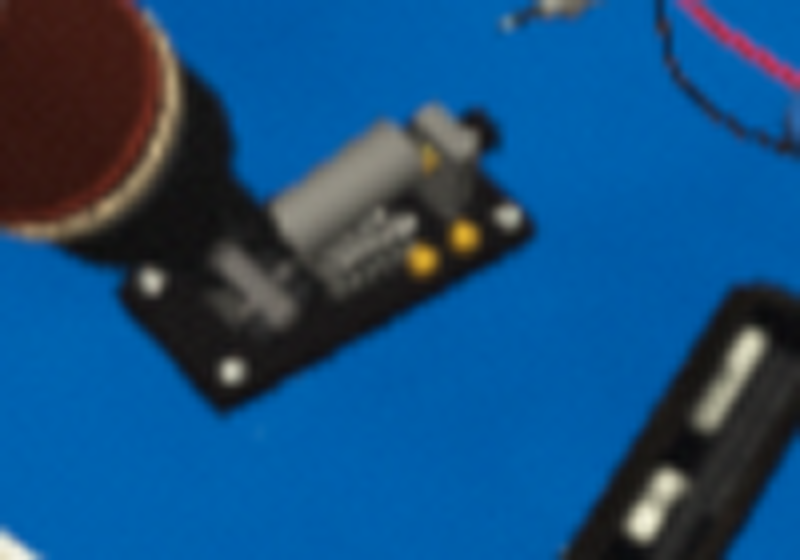

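View pics/t10c.png

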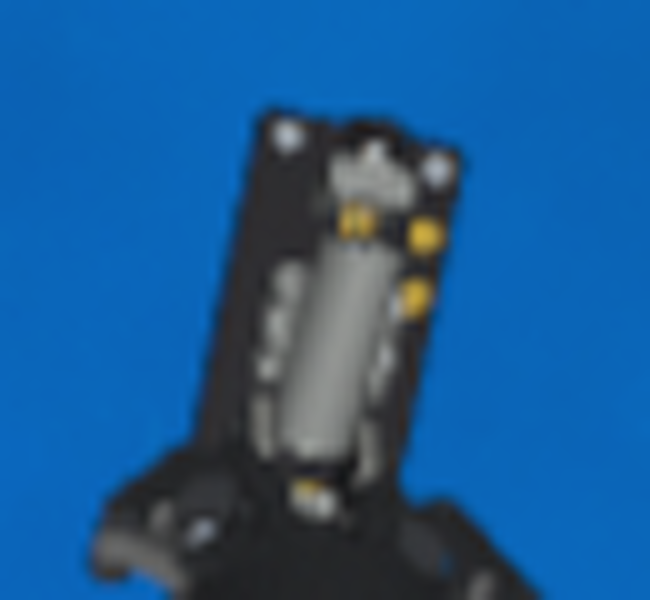

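```bash
python3 - <<'E'
from plant import arm
from h import *
np.set_printoptions(precision=4,suppress=True)
oc=ori(YC,np.radians(35),(0,1,0))
for z in (22,21,20.5):
    arm.servo_line(C(-26,0,z),oc,rate=.04); s=arm.state();print(z,s["time"],(s["position"]-C(-26,0,z))*1000,s["grip_width"],s["contact_force"],s["torque"])
    if s["contact_force"][2]>6: break
c=arm.capture("scene")
cv2.imwrite("pics/s11c.png",cv2.resize(c["pixels"][235:280,305:350,::-1],None,fx=13,fy=13,interpolation=2))
E
```

```text
22 26.8833 [ 0.041  -0.0981  0.0275] 0.024026518696028013 [ 1.0869 -0.1202  2.8377] [-0.1429 -0.0741 -0.0553]
21 27.1333 [ 0.0208  0.0219 -0.0415] 0.02387478946335074 [0.5148 0.3737 2.6352] [-0.101  -0.1353 -0.0165]
20.5 27.3833 [-0.0253 -0.1305  0.0172] 0.023745523003096434 [ 0.9278 -0.2423  2.6297] [-0.0931 -0.0736 -0.1077]
```

View pics/s11c.png

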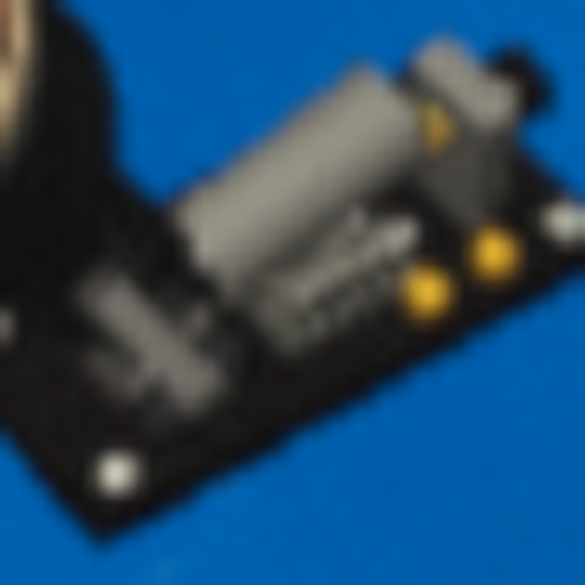

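```bash
python3 - <<'E'
from plant import arm
from edge import *
np.set_printoptions(precision=4,suppress=True)
for f in("pics/scene10.png",None,"pics/scene9.png"):
    c=arm.capture("scene") if f is None else dict(arm.capture("scene"),pixels=cv2.imread(f)[:,:,::-1].copy())
    L=lambda p:np.array(p)/13+[305,235]-.46
    L8=lambda p:np.array(p)/8+[285,225]-.44
    if f is None: A,B=L((190,200)),L((355,72))
    elif "10" in f: A,B=L8((275,205)),L8((380,125))
    else: A,B=L8((300,130)),L8((400,80))
    e=edge(c,A,B,n=20,half=3)
    ang=np.degrees(np.arctan2(e[1][1],e[1][0]))
    zc=.036 if f!="pics/scene9.png" else .072
    out=[]
    for p in range(-12,16,3):
        P=C(0,0,zc*1000+10);d=RZ(YC)@np.array([np.cos(np.radians(p)),0,np.sin(np.radians(p))])*.03
        v=proj(c,P+d)-proj(c,P-d); out.append((p,round(float(np.degrees(np.arctan2(v[1],v[0]))),2)))
    print(f,"edge",ang,e[2],out)
E
```

```text
pics/scene10.png edge -34.998455 0.10735145 [(-12, -20.87), (-9, -22.95), (-6, -24.9), (-3, -26.74), (0, -28.49), (3, -30.16), (6, -31.76), (9, -33.3), (12, -34.79), (15, -36.24)]
None edge -37.412586 0.11887407 [(-12, -20.87), (-9, -22.95), (-6, -24.9), (-3, -26.74), (0, -28.49), (3, -30.16), (6, -31.76), (9, -33.3), (12, -34.79), (15, -36.24)]
pics/scene9.png edge -26.18007 0.12836695 [(-12, -20.25), (-9, -22.4), (-6, -24.41), (-3, -26.31), (0, -28.11), (3, -29.83), (6, -31.48), (9, -33.06), (12, -34.59), (15, -36.08)]
```

```bash
python3 - <<'E'
from plant import arm
from edge import *
np.set_printoptions(precision=4,suppress=True)
arm.servo_line(C(-26,0,56),ori(YC,np.radians(35),(0,1,0)),rate=.1)
a=10; P=np.array([-26-a*np.sin(np.radians(35)),0,56+a*np.cos(np.radians(35))])
l=np.radians(18); T=P+a*np.array([np.sin(l),0,-np.cos(l)]);print(T)
q=arm.inverse_kinematics(C(*T),ori(YC,l,(0,1,0)));print(q)
arm.servo_line(C(*T),ori(YC,l,(0,1,0)),rate=.05); s=arm.state();print(s["time"],s["joint_pos"],s["grip_width"],s["contact_force"])
for n in("scene","top"):cap(arm,n,f"pics/{n}12.png")
a=cv2.resize(cv2.imread("pics/scene12.png")[215:285,285:370],None,fx=9,fy=8.5,interpolation=2);b=cv2.resize(cv2.imread("pics/top12.png")[155:215,310:375],None,fx=10,fy=10,interpolation=2)
cv2.imwrite("pics/s12c.png",a[:595]);cv2.imwrite("pics/t12c.png",b)
E
```

```text
[-28.6456   0.      54.681 ]
[ 0.7986  0.204  -0.1558  2.0677 -0.1676  0.5899  2.1101]
29.1667 [ 1.1127  0.2363 -0.4986  2.0539 -0.0183  0.5899  1.9891] 0.024204153038058954 [ 0.7526 -0.6073 -0.6992]
```

View pics/s12c.png

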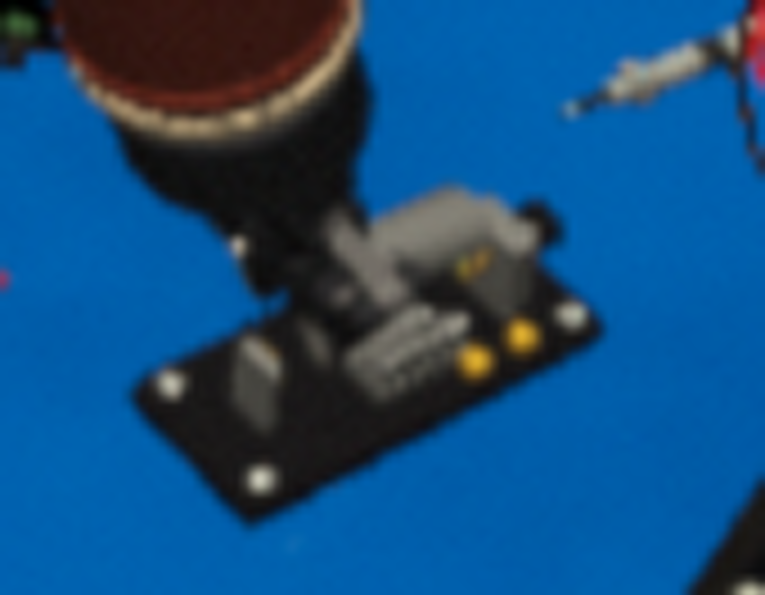

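View pics/t12c.png

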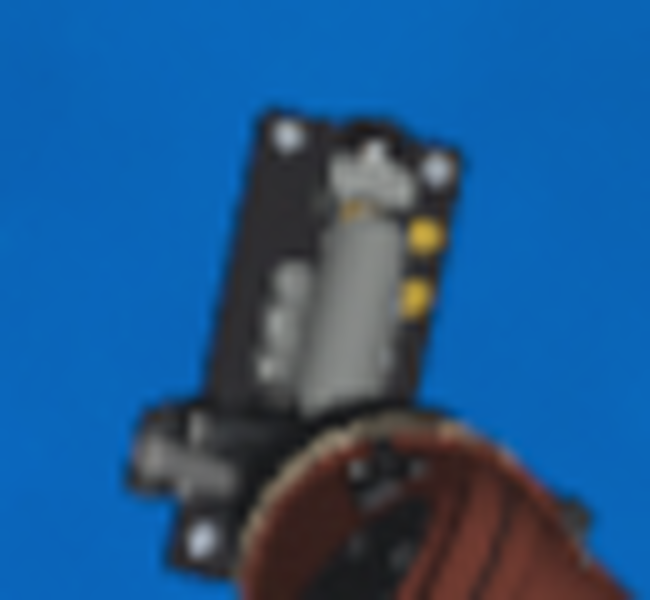

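```bash
python3 - <<'E'
from plant import arm
from edge import *
np.set_printoptions(precision=4,suppress=True)
c=arm.capture("scene");t=arm.capture("top")
L=lambda p:np.array(p)/[9,8.5]+[285,215]-.44
LT=lambda p:np.array(p)/10+[310,155]-.45
e=edge(c,L((375,222)),L((445,190)),n=14,half=3,lo=.0,hi=1); e2=edge(c,L((400,280)),L((455,255)),n=10,half=2,lo=0,hi=1)
print([np.degrees(np.arctan2(x[1][1],x[1][0])) for x in(e,e2)],e[2],e2[2])
for p in range(-9,13,3):
    P=C(10,0,75);d=RZ(YC)@np.array([np.cos(np.radians(p)),0,np.sin(np.radians(p))])*.02
    v=proj(c,P+d)-proj(c,P-d); print(p,np.degrees(np.arctan2(v[1],v[0])))
# far-end rim heights: compare projections for assumed cell centre (x,z)
top_far=LT((366,216))
for z in (.060,.065,.07,.075,.08): print(z,"far rim local x,y from top",(RZ(YC).T@(plane(t,top_far,z+.013)-OC)*1000)[:2], "scene far-rim top", (proj(c,C(*( (RZ(YC).T@(plane(t,top_far,z+.013)-OC)*1000)[:2]),z*1000+13))-[285,215]+.44)*[9,8.5])
E
```

```text
[np.float32(-21.596157), np.float32(-24.26139)] 0.1587683 0.39664286
-9 -22.481343351204718
-6 -24.49276830925181
-3 -26.39039761983629
0 -28.189365801580127
3 -29.903027587972137
6 -31.5432203330594
9 -33.120498001528524
12 -34.6443374884951
0.06 far rim local x,y from top [33.8661  4.9839] scene far-rim top [459.8103 185.703 ]
0.065 far rim local x,y from top [32.8973  5.7631] scene far-rim top [457.8576 175.8202]
0.07 far rim local x,y from top [31.9284  6.5424] scene far-rim top [455.8942 165.884 ]
0.075 far rim local x,y from top [30.9596  7.3217] scene far-rim top [453.9203 155.8941]
0.08 far rim local x,y from top [29.9908  8.101 ] scene far-rim top [451.9356 145.8499]
```

```bash
cat > pit.py <<'E'
from edge import *
def pitch(c,zc,x0=2,x1=26,y=0):
    # upper silhouette guess: shift of axis by 13 mm perpendicular to view and axis
    ax=RZ(YC)@np.array([1,0,0]); m=C(14,y,zc); v=m-np.array(c["eye"]); n=np.cross(v/np.linalg.norm(v),ax); n/=np.linalg.norm(n); n*=np.sign(n[2])*.013
    e=edge(c,proj(c,C(x0,y,zc)+n),proj(c,C(x1,y,zc)+n),n=16,half=3.5,lo=0,hi=1)
    d=e[1]*np.sign(e[1][0]); a=np.degrees(np.arctan2(d[1],d[0]))
    ps=np.arange(-20,21.);vs=[]
    for p in ps:
        dd=RZ(YC)@np.array([np.cos(np.radians(p)),0,np.sin(np.radians(p))])*.012
        w=proj(c,m+n+dd)-proj(c,m+n-dd); vs.append(np.degrees(np.arctan2(w[1],w[0])))
    p=np.interp(-a,-np.array(vs),ps)
    # height error: perpendicular pixel offset of fitted line from the guess at m
    q=proj(c,m+n); off=(q-e[0])@np.array([d[1],-d[0]]); up=proj(c,m+n+[0,0,.01]); k=(up-q)@np.array([d[1],-d[0]])/10
    return p,zc-off/k,e[2]   # pitch deg, axis height (mm) at local x=14
E
python3 - <<'E'
from plant import arm
from pit import *
np.set_printoptions(precision=4,suppress=True)
for f,z in(("pics/scene9.png",72),("pics/scene10.png",38),("pics/scene12.png",64)):
    c=dict(arm.capture("scene"),pixels=cv2.imread(f)[:,:,::-1].copy()); print(f,pitch(c,z),pitch(c,z+2))
l=np.radians(25);a=12
P=np.array([-28.65-a*np.sin(np.radians(18)),0,54.7+a*np.cos(np.radians(18))]); T=P+a*np.array([np.sin(l),0,-np.cos(l)])
arm.servo_line(C(*T),ori(YC,l,(0,1,0)),rate=.05); s=arm.state();print(s["time"],T,s["joint_pos"],s["grip_width"])
print(pitch(arm.capture("scene"),66))
cap(arm,"scene","pics/s13.png");cv2.imwrite("pics/s13c.png",cv2.resize(cv2.imread("pics/s13.png")[215:285,285:370],None,fx=9,fy=8.5,interpolation=2))
E
```

```text
pics/scene9.png (np.float64(-1.9921375713675828), np.float64(70.46540453884496), np.float32(0.17991686)) (np.float64(-2.9736589809448057), np.float64(70.7166223128319), np.float32(0.12304303))
pics/scene10.png (np.float64(10.708190658690398), np.float64(42.42525359998863), np.float32(0.07763973)) (np.float64(13.612564011217756), np.float64(42.66262074587813), np.float32(0.12113598))
pics/scene12.png (np.float64(-8.17091635928443), np.float64(61.278937418718385), np.float32(0.1444323)) (np.float64(-9.531622529982197), np.float64(61.28004786904926), np.float32(0.12326451))
29.8333 [-27.2868   0.      55.237 ] [ 1.2239  0.2047 -0.5665  2.1375 -0.1751  0.4435  2.1636] 0.023759476920093225
(np.float64(4.168557434169115), np.float64(64.92393060631976), np.float32(0.13088158))
```

View pics/s13c.png

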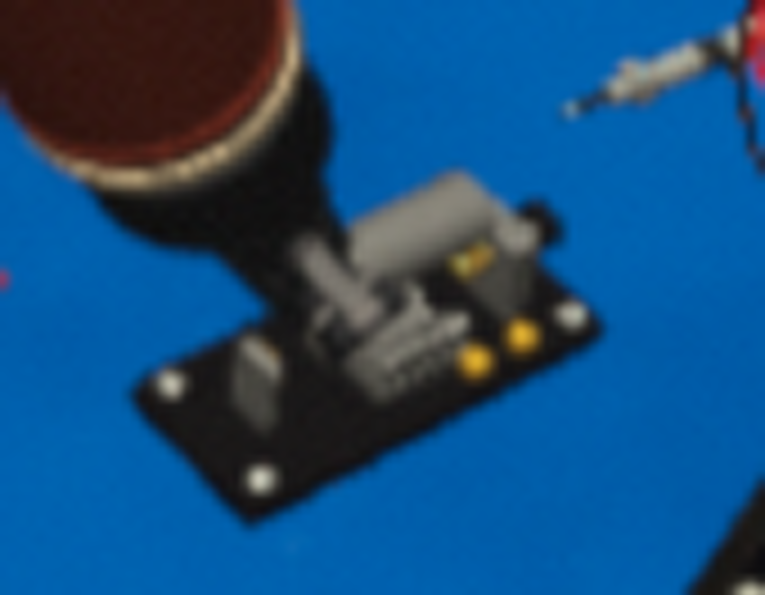

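```bash
python3 - <<'E'
from plant import arm
from pit import *
np.set_printoptions(precision=4,suppress=True)
l=np.radians(24);o=ori(YC,l,(0,1,0))
arm.servo_line(C(-27.5,0,40),o,rate=.08)
t=cap(arm,"top","pics/t14.png");c=cap(arm,"scene","pics/s14.png")
print(arm.state()["time"],pitch(c,49),pitch(c,50.5))
cv2.imwrite("pics/t14c.png",cv2.resize(cv2.imread("pics/t14.png")[160:205,320:365],None,fx=13,fy=13,interpolation=2))
cv2.imwrite("pics/s14c.png",cv2.resize(cv2.imread("pics/s14.png")[225:280,295:360],None,fx=10,fy=10,interpolation=2))
E
```

```text
30.375 (np.float64(-7.122326177715927), np.float64(50.322265751346926), np.float32(0.14368077)) (np.float64(-7.290256951859054), np.float64(50.35112825770629), np.float32(0.18305863))
```

View pics/t14c.png

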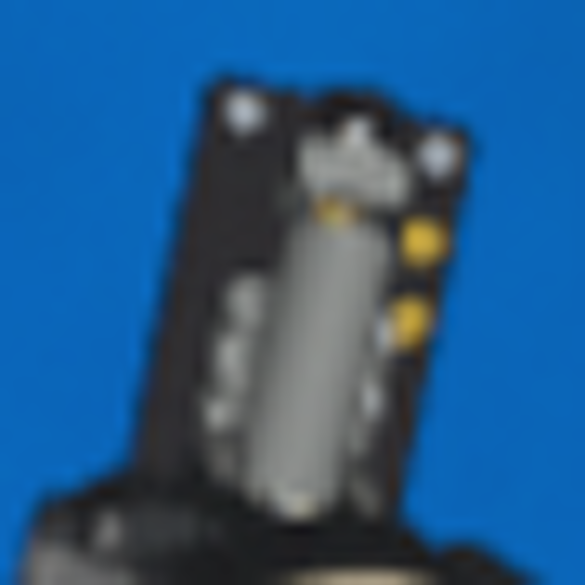

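View pics/s14c.png

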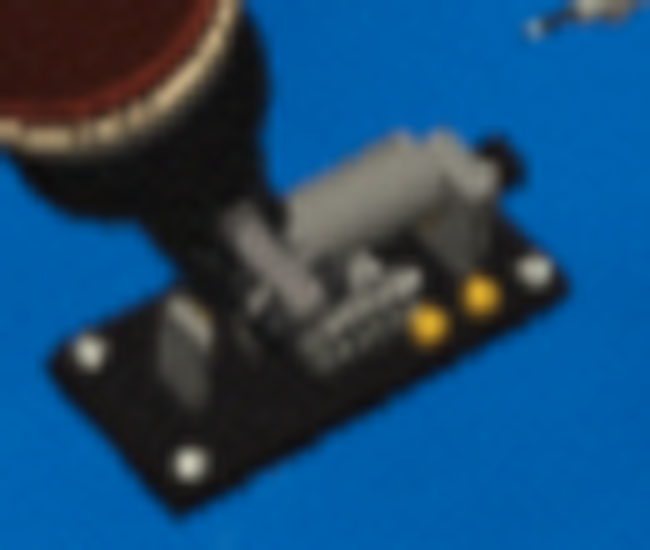

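```bash
python3 - <<'E'
from plant import arm
from pit import *
np.set_printoptions(precision=4,suppress=True)
t=arm.capture("top")
L=lambda p:np.array(p)/13+[320,160]-.46
OT=np.array([.4893,-.3594,0])
for n,p,z in[("far",(343,216),.062),("capend top rim",(290,490),.062),("cap",(297,505),.05),("Ledge",(272,340),.049),("Redge",(372,340),.049),("spring brass",(336,212),.040)]: print(n,(RZ(YC).T@(plane(t,L(p),z)-OT)*1000)[:2])
s=arm.state(); print(s["contact_force"])
E
```

```text
far [36.2117  3.1989]
capend top rim [-29.2623   2.2529]
cap [-30.5932  -1.9197]
Ledge [ 6.266  11.4628]
Redge [ 11.4961 -11.3322]
spring brass [41.0383  1.5831]
[ 0.0948 -0.9729 -0.9575]
```

```bash
python3 - <<'E'
from plant import arm
from pit import *
np.set_printoptions(precision=3,suppress=True)
o=ori(YC,np.radians(24),(0,1,0))
arm.servo_line(C(-30.5,0,40),o,rate=.08)
for z in (36,34,33,32,31,30,29,28,27.5,27):
    arm.servo_line(C(-30.5,0,z),o,rate=.05); s=arm.state();print(z,round(s["time"],2),s["contact_force"],s["torque"])
    if s["contact_force"][2]>1.5: break
t=cap(arm,"top","pics/t15.png");c=cap(arm,"scene","pics/s15.png")
cv2.imwrite("pics/t15c.png",cv2.resize(cv2.imread("pics/t15.png")[160:205,320:365],None,fx=13,fy=13,interpolation=2))
cv2.imwrite("pics/s15c.png",cv2.resize(cv2.imread("pics/s15.png")[225:280,295:360],None,fx=10,fy=10,interpolation=2))
E
```

```text
36 30.93 [ 0.76  -0.094 -1.117] [ 0.084  0.505 -0.018]
34 31.18 [ 0.477  0.004 -1.567] [ 0.128  0.546 -0.03 ]
33 31.43 [ 0.373 -0.692 -0.602] [0.132 0.564 0.037]
32 31.68 [ 0.321 -0.05  -0.517] [ 0.145  0.498 -0.026]
31 31.93 [-0.243  0.399 -0.446] [ 0.155  0.477 -0.025]
30 32.17 [ 0.125 -0.247 -1.455] [0.101 0.465 0.013]
29 32.42 [-0.919  0.219 -1.715] [0.135 0.531 0.002]
28 32.67 [ 1.375 -0.365 -1.335] [ 0.143  0.525 -0.014]
27.5 32.92 [ 0.333 -0.051 -0.76 ] [0.112 0.547 0.033]
27 33.17 [ 0.002  0.672 -1.001] [ 0.093  0.515 -0.024]
```

View pics/t15c.png

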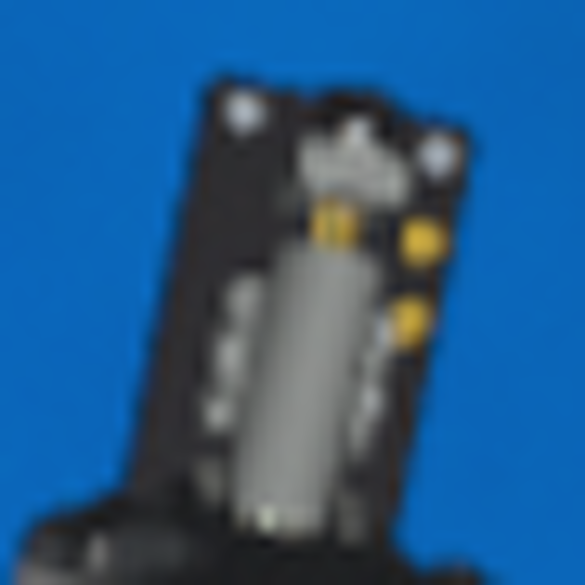

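View pics/s15c.png

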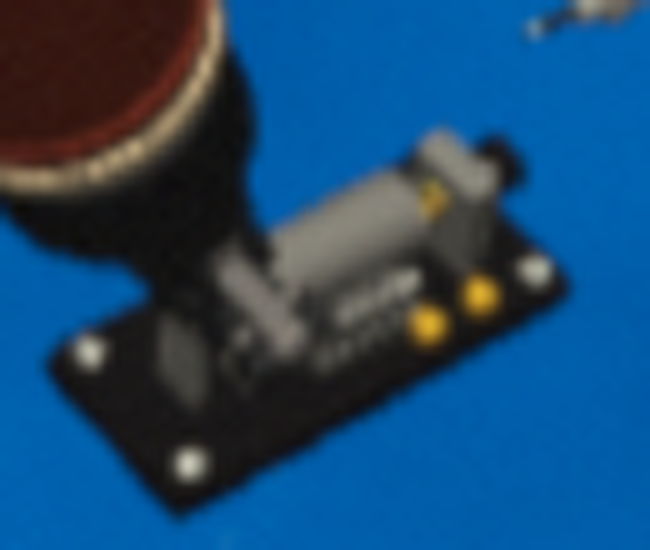

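```bash
python3 - <<'E'
from plant import arm
from pit import *
np.set_printoptions(precision=3,suppress=True)
o=ori(YC,np.radians(24),(0,1,0))
for z in (26.3,25.6,25,24.4,23.8,23.2,22.6,22,21.4,20.8,20):
    arm.servo_line(C(-30.5,0,z),o,rate=.05); s=arm.state();print(z,round(s["time"],2),s["contact_force"],s["torque"])
    if s["contact_force"][2]>1.2: break
t=cap(arm,"top","pics/t16.png");c=cap(arm,"scene","pics/s16.png")
print(pitch(c,36,x0=-4,x1=20))
cv2.imwrite("pics/t16c.png",cv2.resize(cv2.imread("pics/t16.png")[160:205,320:365],None,fx=13,fy=13,interpolation=2))
cv2.imwrite("pics/s16c.png",cv2.resize(cv2.imread("pics/s16.png")[225:280,295:360],None,fx=10,fy=10,interpolation=2))
E
```

```text
26.3 33.52 [ 0.139  0.538 -0.728] [0.106 0.603 0.03 ]
25.6 33.77 [-0.092 -0.044 -0.125] [ 0.142  0.517 -0.008]
25 34.02 [-0.372 -0.56  -0.504] [ 0.07   0.481 -0.03 ]
24.4 34.27 [-0.778 -0.716  1.722] [-0.077  0.426 -0.078]
(np.float64(0.23221748423907995), np.float64(33.22371562423662), np.float32(0.02430501))
```

View pics/t16c.png

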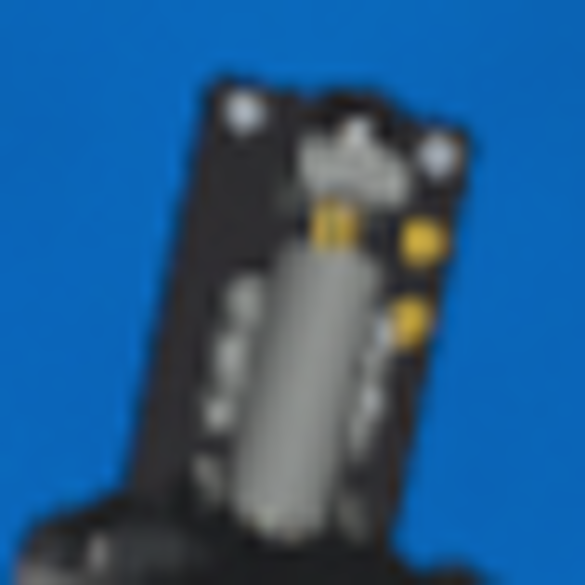

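View pics/s16c.png

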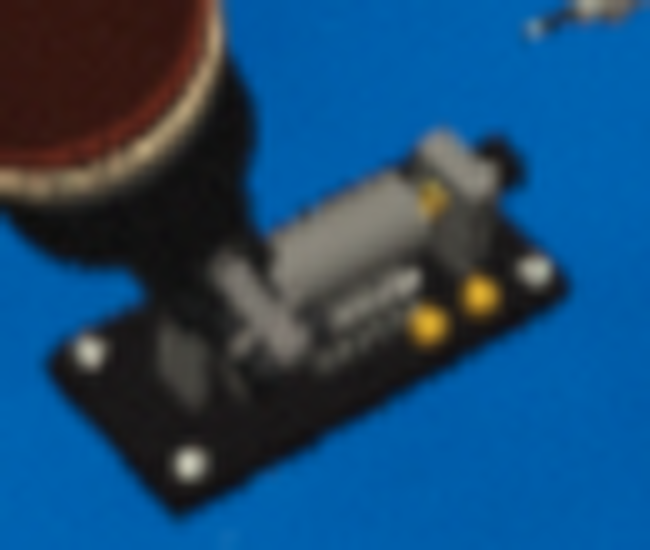

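```bash
python3 - <<'E'
from plant import arm
from pit import *
np.set_printoptions(precision=4,suppress=True)
t=arm.capture("top");c=arm.capture("scene")
L=lambda p:np.array(p)/13+[320,160]-.46
S=lambda p:np.array(p)/10+[295,225]-.45
OT=np.array([.4893,-.3594,0])
for n,p,z in[("far rim",(330,248),.049),("capend rim",(282,515),.049),("Ledge",(258,340),.036),("Redge",(358,340),.036),("spring brass face",(333,245),.042)]: print(n,(RZ(YC).T@(plane(t,L(p),z)-OT)*1000)[:2])
print("scene far rim top",(RZ(YC).T@(plane(c,S((392,168)),.049)-OC)*1000)[:2])
E
```

```text
far rim [30.6148  2.6223]
capend rim [-33.5281   0.8562]
Ledge [ 7.7378 12.7616]
Redge [ 13.0174 -10.2488]
spring brass face [32.7869  0.9972]
scene far rim top [32.6303  7.5155]
```

```bash
python3 - <<'E'
from plant import arm
from pit import *
np.set_printoptions(precision=4,suppress=True)
arm.wait(.1); arm.grip(.045); s=arm.state();print(s["time"],s["grip_width"],s["contact_force"])
l=np.radians(24);d=70
arm.servo_line(C(-30.5,0,24.4+30),rate=.08)
arm.servo_line(C(-30.5,0,24.4+110),ori(YC,np.radians(15),(0,1,0)),rate=.15); print(arm.state()["time"])
arm.movej([0.397,0.073,0.231,1.752,-.09,1.158,1.989]); s=arm.state();print(s["time"],s["contact_force"])
q=s["joint_pos"].copy();q[0]-=1.0;arm.movej(q);print(arm.state()["time"],arm.state()["position"])
t=cap(arm,"top","pics/t17.png");c=cap(arm,"scene","pics/s17.png")
print(pitch(c,36,x0=-24,x1=20))
cv2.imwrite("pics/t17c.png",cv2.resize(cv2.imread("pics/t17.png")[160:220,315:365],None,fx=10,fy=10,interpolation=2))
cv2.imwrite("pics/s17c.png",cv2.resize(cv2.imread("pics/s17.png")[225:280,295:360],None,fx=10,fy=10,interpolation=2))
E
```

```text
34.9083 0.04500349374503278 [-0.4386  0.2781 -0.4148]
36.1167
37.0917 [-0.8648  0.3473 -0.0312]
39.1 [0.5495 0.1982 0.2486]
(np.float64(-3.511101351605937), np.float64(31.830358063431838), np.float32(0.07028994))
```

View pics/t17c.png

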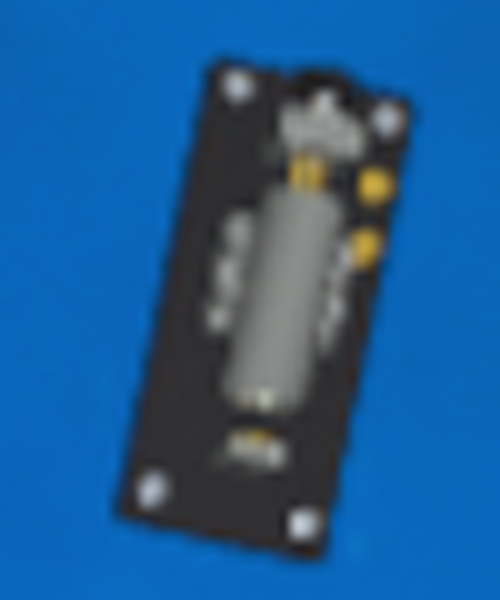

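View pics/s17c.png

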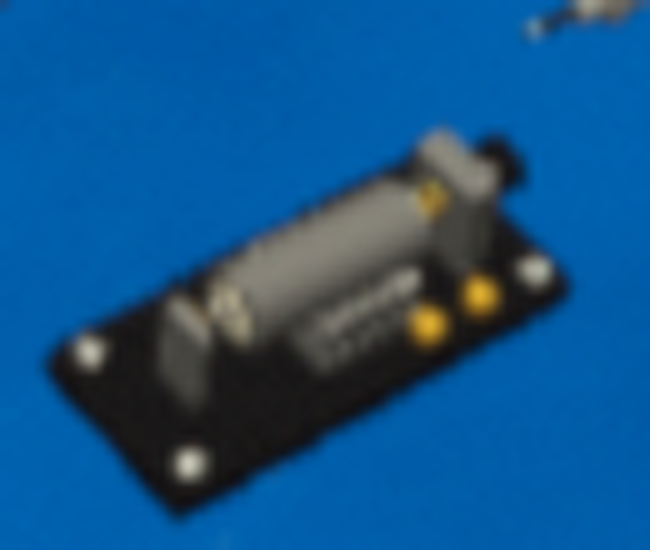

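View pics/s17.png

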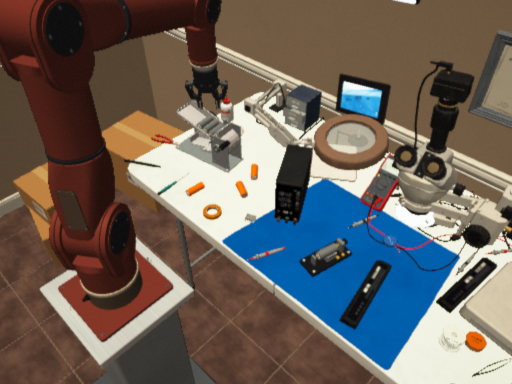

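```bash
python3 - <<'E'
from plant import arm
from h import *
np.set_printoptions(precision=4,suppress=True)
t=arm.capture("top");L=lambda p:np.array(p)/10+[315,160]-.45
hs=[plane(t,L(p),.013) for p in((238,85),(388,119),(152,490),(303,523))]; O=np.mean(hs,0);print(O)
for n,p,z in[("far rim",(308,187),.049),("cap rim",(265,408),.049),("L",(250,290),.036),("R",(325,310),.036)]: print(n,(RZ(YC).T@(plane(t,L(p),z)-O)*1000)[:2])
s=arm.state();print(s["time"],s["contact_force"],s["position"])
c=arm.capture("scene")
cv2.imwrite("pics/s18c.png",cv2.resize(c["pixels"][50:180,160:280,::-1],None,fx=4.5,fy=4.5,interpolation=2))
E
```

```text
[ 0.4896 -0.3594  0.013 ]
far rim [31.6889  1.5418]
cap rim [-37.5386   0.6132]
L [-1.131  10.4342]
R [ -2.0446 -13.2254]
39.25 [-0.0588  0.4178  0.5777] [0.5494 0.1985 0.2486]
```

View pics/s18c.png

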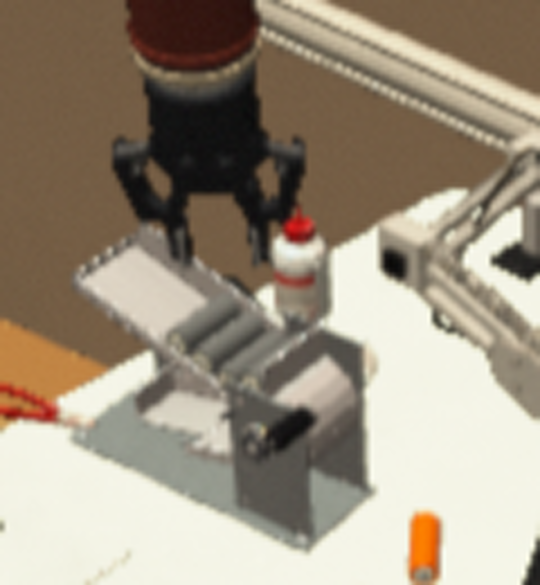

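```bash
python3 - <<'E'
from plant import arm
print(arm.sign_off())
E
```

```text
the job is handed in; nothing more can be done
None
```

I fed one cell with a single full lever stroke and laid it in the V saddle, cap towards the flat contact plate. The job was handed in at about 39 s of the 61 s allowed; no verdict was reported.

- **Feeding:** The push force rose sharply at the stop, to about 14 N. I then followed the lever back to rest, and the cell came to lie at the waiting place.
- **Placing:** On the first lowering (tool leaning 35°) the cell met the saddle sooner than expected, at a tool height of about 30 mm. I kept lowering to 20.5 mm, and it tipped about 17° in the fingers. I lifted it, set the tool lean to 24° to level it, moved back about 3 mm along the cradle, and lowered it again. At light contact (about 2 N) it measured level to 0.2°, and I opened the fingers there.
- **Last checks on the cell:**
  - **Along the seat:** its centre is about 1 to 3 mm towards the flat plate, with 8 mm allowed.
  - **Across the seat:** it is within about 1.5 mm.
  - **Cap:** the white ring faces the plate.
- **Last checks on the bench:** The lever is at rest. The queued cells are still in the magazine, though the one in the drum pocket is hidden from view. The bystanders look unmoved, and the gripper is clear of everything.
- **Checks that disagreed:**
  - **Level:** the final reading from the scene camera was 3.5° nose-down with the axis about 32 mm high, against 36 mm for the seat. The earlier reading was 0.2° and about 33 mm. I put this down to edge-fit and camera error, but did not confirm it.
  - **Cameras:** the two views differed by 3 to 4 mm in y at the dispenser.

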